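# Stow the shaker that fits and click the caddy in under the bin

## Robot

A 7-joint arm with a two-finger parallel gripper is mounted at the origin on the work surface. World frame = base frame: x ahead of the robot, y to its left, z up, the work surface at z = 0. Lengths are in m, angles in rad, forces in N, time in s.
With the tool pointing down it reaches from about 0.4 to 0.75 m from the base axis. Payload 19.5 kg.
Tool frame: the origin (TCP) lies at the very end of the fingers, on their centre line; the grasp point (between the pads) lies 19 mm behind it; z points along the fingers, y is the line along which they close (so a half turn about z gives the same grasp; the last joint's range is limited). The gripper opens to 85 mm and grips with 20 to 120 N. Pads are 22 mm wide; open, the fingers measure 114 mm over their backs; the gripper's body (76 mm by 85 mm) begins 54 mm behind the grasp point. The pads swing forward as they close: fully open they stand 13 mm farther back than shut.
Start: joints at [-1.266, 0.707, -0.028, 1.485, 0.022, 0.951, -0.075], TCP at [0.195, 0.541, 0.231] pointing down, gripper open.
Joint ranges: [-2.71, 2.71], [-0.32, 2.16], [-1.57, 1.52], [0, 2.45], [-1.46, 4.6], [0, 2.02], [-2.83, 2.83]. Speed limits (rad/s): [1.89, 1.89, 2.57, 2.57, 3.01, 3.01, 3.01].

## Interface

Orientations are given as a rotation vector (axis times angle).
In Python, from rig import r gives the robot as it stands. The module is installed in compiled form; this text tells all that it offers.
- The arm moves only by the tool carry_out, never from a script. Its argument "commands" is a list of rows, each an object of numbers: "dx", "dy", "dz": the shift along the tool's x, y, z as a fraction of full scale; "turn": the turn about the tool's z as a fraction of full scale. In form: [{"dx": .., "dy": .., "dz": .., "turn": ..}, ...]. A call has 1 to 10 rows; each row shifts and turns the commanded pose from where the row before left it, along the tool's axes as they then stand; what a row does not reach is not made up. Full scale, the value 1, is 3 cm for a shift and 10 degrees for a turn. A row lasts 1/8 s, in which the tool goes at most 62.5 mm and 10.7 degrees, less where a joint would pass 70% of its speed; a pose out of reach is approached as far as the arm can. A call with a number of a shift or a turn outside -1 to 1 is refused whole. A call with a gripper value outside its range is refused whole. "hand" is the opening, from -1 (shut) to 1 (fully open), set as the call begins (left out, the last holds). The fingers move at their own pace and stop on an object; the grip force is fixed at half the most. Time passes only in rows, so rows that do not move let the fingers close. It gives the time, the measured TCP pose, the force, the opening and the grip force at its end, in the units of the state.
- r.sense(): the state, without advancing time (a new reading comes with each control period).
- r.capture(name): name is "scene" or "top" or "wrist"; returns a dict with "color" (420x560x3 uint8, red, green, blue), "camera_matrix" (3x3 intrinsics, pixels), "k1" (the pictures are not rectified: a ray, as slopes to the right and down, at radius r is drawn at 1 + k1 r^2 times it, then the intrinsics apply), "R" (3x3) and "t" (3): a world point X has camera coordinates R X + t. Camera axes: x right, y down, z forward; pixel columns grow to the right and rows downward; lengths in m; the calibration is good to about 2 mm. A picture is of the moment at which its call begins. There is no depth.
- r.job_done(): hands the job in; it is judged then, once.
The state is a dict: "time": time; "joint_positions": joint angles; "joint_velocities": joint speeds; "joint_efforts": joint torques, N m; "tcp_pos": TCP position; "tool_rot": TCP orientation; "wrist_force": force on the tool from outside, world axes, zero at the start; "wrist_torque": the same for the moment, N m; "gripper_width": opening from 0.0 (shut) to 1.0 (fully open); "finger_force": force on a finger pad.
Only numpy, scipy, OpenCV 4.12 (cv2) and the standard library are available. Lean on these libraries where they do the work, as an engineer would, in place of code of your own. Each camera call takes 0.05 s, during which the arm holds its last target. There are 200 camera calls.

## Task

One of the two steel rub shakers fits the round collar of the red sliding caddy: stand that one fully down in the collar, then push the caddy along its rail under the steel bin, past the spring catch, until it clicks fully home. Leave the other shaker standing upright on the slate shelf. Do not knock the bin or topple a shaker, and leave the plate, the scraper and the dip bowls where they are.

Things in the scene. Friction and masses are not known exactly. Their poses are not given: they have to be found in the camera images.
- rail: Fixed steel slide base 340 x 124 mm; side guides 32 mm high. Origin: on the shelf, centreline, below the push plate's outer face at joint 0. x = push direction (away from the robot), z up. Base spans x -35 to 305 mm; end-stop bar at x 292 to 304, top 32 high. Two 200 mm high side posts (x 147 to 237 mm, y +-112 to +-120; feet to y +-153) carry the bin.
- bin: Fixed steel bin, three empty compartments, 110 (rail x) x 260 x 100 high. Origin: centre of its underside, 200 mm over the shelf at rail x = 192; near edge at rail x = 137 mm. The push plate ends 28 mm beyond that edge, so there tilt the tool 30 to 45 degrees, fingertips leading under the bin; up to joint 0.08 it may be upright. Touch the bin with less than 15 N.
- caddy (a joint): Red caddy's travel along rail x, m: 0 = out (robot side), 0.165 = home at its stop; starts at 0 to 0.02. Friction 1.2 N, damping 8 N s/m. A spring catch resists from 0.143 to its crest at 0.155 with up to about 7 N more; past 0.157 it drives the caddy to the stop and holds it there (8 N to pull it off). Let go short of the crest, it is pushed back or stays unlatched.
- push_plate (a point): Point on the centreline of the outer (robot-side) face of the caddy's red upright push plate, 57 mm above the shelf; moves with the caddy, axes as the rail. Plate: 80 wide x 76 high (14 to 90 mm above the shelf) x 6 thick; push it along rail +x. The caddy's floor is 125 x 84 mm; its white-striped nose shows beyond the bin, up against the end-stop bar, when home.
- caddy_seat (a point): Centre of the floor inside the caddy's aluminium collar, 20 mm above the shelf, 42 mm ahead (rail +x) of the push plate's outer face; moves with the caddy. The collar is an upright ring, bore 53 mm, outside 65 mm, 34 mm high: its rim is 34 mm above this point.
- slim_shaker: The shaker that fits: loose upright steel cylinder, 48 mm diameter, 100 high, chamfered foot, orange top and orange band; about 0.25 kg. Origin at the centre of its underside, z up along it. It stands on the shelf to one side of the rail; its place is swapped at random with the wide one's.
- wide_shaker: The shaker that does not fit: the same looks but 62 mm diameter, 100 high, about 0.35 kg; origin at the centre of its underside, z up along it.
- plate: Bystander: teal enamel plate, 200 mm across, 18 high, on the -y side; origin under its centre.
- scraper: Bystander: heavy steel grill scraper lying flat, 200 long (its x), 75 wide blade, up to 14 high, on the +y side; origin near its middle, underside.
- bowl_a: Bystander: white ceramic dip bowl, 90 mm across, 40 high, on the +y side; origin under its centre.
- bowl_b: Bystander: blue ceramic dip bowl, 90 mm across, 40 high, on the -y side; origin under its centre.
Mind the look-alikes: they are no part of the job. Leave any black or purple look-alike of the wide_shaker alone.

How it is judged:
On the way, in this order (a step that is already met when the one before it is completed fails the run):
1. the slim shaker is seated in the collar while the caddy is still out (horizontal distance between slim_shaker and caddy_seat below 0.006 m and z of slim_shaker in the frame of caddy_seat between -0.004 and 0.004 m and angle between slim_shaker's own z axis and vertical below 0.15 rad and value of joint caddy below 0.08 m), for 0.2 s.
2. the caddy is pushed home past the catch with the shaker seated in it (horizontal distance between slim_shaker and caddy_seat below 0.006 m and z of slim_shaker in the frame of caddy_seat between -0.004 and 0.004 m and angle between slim_shaker's own z axis and vertical below 0.15 rad and value of joint caddy above 0.162 m), for 0.2 s.
At the end, for the whole second after the job is handed in: Caddy home behind its catch (joint above 0.162 m); slim shaker seated in its collar (within 6 mm of the centre, 4 mm of the floor, 0.15 rad of upright); wide shaker upright on the slate (within 0.1 rad, underside below 6 mm); all at rest (all of step 2 and angle between wide_shaker's own z axis and vertical below 0.1 rad and height (world z) of wide_shaker below 0.006 m and velocity of joint caddy below 0.01 m/s and linear speed of each of slim_shaker, wide_shaker below 0.02 m/s); the robot touches nothing.
It fails at once if the bin is struck (15 N or more) (contact force between bin and anything else above 15 N).
It fails at once if a shaker not held by the fingers topples (over 0.7 rad) ((angle between slim_shaker's own z axis and vertical above 0.7 rad and contact force between the fingers and slim_shaker below 0.5 N) or (angle between wide_shaker's own z axis and vertical above 0.7 rad and contact force between the fingers and wide_shaker below 0.5 N)).
It fails at once if the plate, scraper or a dip bowl is moved more than 30 mm (distance of any of plate, scraper, bowl_a, bowl_b from where it was at the start of the episode above 0.03 m).
It also fails if it takes over 69 s, if anything falls off the work surface, if the arm or the gripper's body presses on something with over 40 N, if the wrist force passes 120 N, or if a joint passes its speed limit or range.

## Working session

There is one attempt and no reset: what is moved stays moved. The work goes in short steps, Python scripts to look and compute and a tool call to move; the robot and the scene stay as the last step left them, time stands still between calls to the robot, and variables do not carry over. Pictures are saved under pics/ and viewed, at most 10 in all, crops included, and the job is handed in when it is done.

Besides the shell and the picture viewer there is one more tool, called after ">>>" by a JSON object that holds its "method" and its "body", one argument or row to a line. carry_out: Moves the arm, as the interface text tells. Shift numbers are shares of 3 cm and turn numbers shares of 10 degrees, none past 1 either way. Its arguments: {"type":"object","properties":{"commands":{"type":"array","items":{"type":"object","properties":{"dx":{"type":"number"},"dy":{"type":"number"},"dz":{"type":"number"},"turn":{"type":"number"}}}},"hand":{"type":"number"}},"required":["commands"]}

```bash
mkdir -p pics
cat > h.py <<'E'
import numpy as np, cv2
from rig import r
def cap(n,f=None):
    c=r.capture(n)
    if f: cv2.imwrite('pics/'+f,c['color'][:,:,::-1])
    return c
def ray(c,u,v):
    K=np.array(c['camera_matrix']);d=np.array([(u-K[0,2])/K[0,0],(v-K[1,2])/K[1,1]])
    s=d.copy()
    for _ in range(20): s=d/(1+c['k1']*(s@s))
    R=np.array(c['R']);t=np.array(c['t'])
    return -R.T@t, R.T@np.array([s[0],s[1],1])
def onz(c,u,v,z):
    o,d=ray(c,u,v); return o+d*(z-o[2])/d[2]
def tri(a,pa,b,pb):
    o1,d1=ray(a,*pa);o2,d2=ray(b,*pb)
    k=np.linalg.lstsq(np.c_[d1,-d2],o2-o1,rcond=None)[0]
    p,q=o1+d1*k[0],o2+d2*k[1]; return (p+q)/2,np.linalg.norm(p-q)
def proj(c,X):
    p=np.array(c['R'])@X+np.array(c['t']);s=p[:2]/p[2];s=s*(1+c['k1']*(s@s));K=np.array(c['camera_matrix'])
    return np.array([K[0,0]*s[0]+K[0,2],K[1,1]*s[1]+K[1,2]])
E
python3 - <<'E'
from h import *
np.set_printoptions(precision=3,suppress=True)
a=cap('scene');b=cap('top')
im=np.hstack([a['color'],b['color']])[:,:,::-1]
for n,c in(('scene',a),('top',b)):
    cv2.imwrite(f'pics/{n}0.png',c['color'][:,:,::-1]); o=-np.array(c['R']).T@c['t']; print(n,o)
s=r.sense();print(s['tcp_pos'],s['tool_rot'],s['wrist_force'],s['time'])
E
```

```text
scene [ 0.847 -0.412  1.199]
top [ 0.39  -0.006  1.457]
[0.195 0.541 0.231] [-0.542 -3.094  0.001] [ 0.123  0.168 -0.372] 0.1
```

View pics/scene0.png

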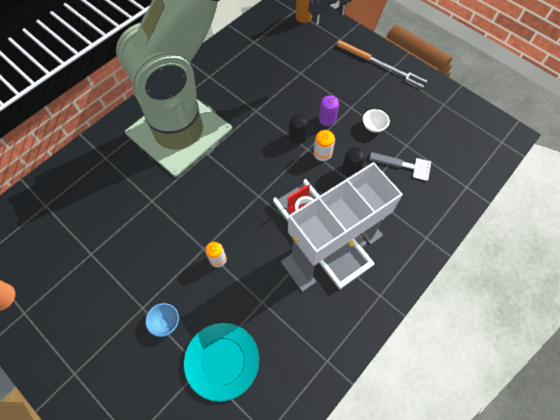

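View pics/top0.png

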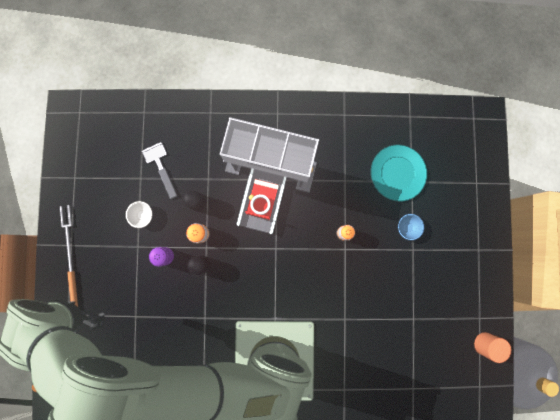

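Scene: orange-topped shakers at (324,145) and (216,254). The top view shows them at (198,233), which looks wide, and (346,232), which looks slim. The look-alikes there are purple (160,257) and black (190,198) and (197,264). The red caddy with its collar is at (261,204). I choose (346,232) as the slim one and will check it by measuring and with a close crop.

Run:
```python
from h import *
np.set_printoptions(precision=4,suppress=True)
a=cap('scene');b=cap('top')
def blobs(c,lo,hi,mn=30):
    h=cv2.cvtColor(c['color'],cv2.COLOR_RGB2HSV);m=cv2.inRange(h,lo,hi)
    n,l,s,ce=cv2.connectedComponentsWithStats(m)
    return [(s[i].tolist(),ce[i]) for i in range(1,n) if s[i,4]>=mn]
for n,c in(('scene',a),('top',b)):
    print(n,'orange',[x for x in blobs(c,(8,150,120),(22,255,255),15)])
    print(n,'red',[x for x in blobs(c,(0,150,80),(6,255,255))], [x for x in blobs(c,(172,150,80),(180,255,255))])
B=b['color'];A=a['color']
f=lambda I,x,y,w,h,s:cv2.resize(I[y:y+h,x:x+w],None,fx=s,fy=s,interpolation=cv2.INTER_CUBIC)
top=np.hstack([f(B,215,110,110,130,3),f(B,175,210,45,45,390/45),])
bot=np.hstack([f(A,190,230,50,50,4),f(A,300,120,50,50,4),f(B,325,210,50,50,4)])
W=max(top.shape[1],bot.shape[1]);p=lambda i:np.pad(i,((0,0),(0,W-i.shape[1]),(0,0)))
cv2.imwrite('pics/crop1.png',np.vstack([p(top),p(bot)])[:,:,::-1])
```

```text
scene orange [([298, 0, 14, 21, 113], array([305.1416,   7.9027])), ([345, 0, 41, 30, 779], array([365.4596,  11.0462])), ([394, 25, 57, 35, 202], array([421.1485,  42.0099])), ([338, 41, 33, 19, 182], array([353.511 ,  49.7253])), ([316, 130, 19, 17, 162], array([322.8333, 138.5309])), ([315, 153, 15, 5, 24], array([321.75  , 155.7083])), ([206, 241, 16, 17, 133], array([211.6992, 250.0526])), ([349, 241, 5, 5, 18], array([351.0556, 243.2222])), ([0, 281, 15, 29, 325], array([  5.8154, 294.8369]))]
scene red [([287, 185, 23, 28, 238], array([296.5084, 197.4412]))] []
top orange [([192, 224, 13, 18, 113], array([198.9292, 233.5929])), ([345, 227, 10, 12, 74], array([349.7973, 232.8514]))]
top red [([252, 185, 25, 19, 209], array([264.3062, 191.7225])), ([255, 199, 12, 12, 94], array([260.234 , 204.6915])), ([246, 204, 25, 15, 89], array([257.7865, 213.2809]))] []
```

View pics/crop1.png

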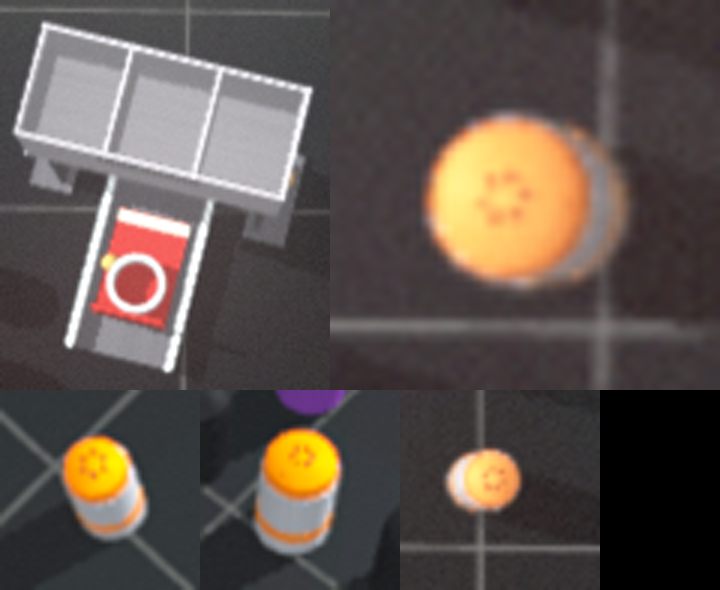

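The crop confirms it: the right-hand shaker's top is 14 px across and the left's is 18.5 px, so the slim one is at top (348,232.5), scene (213.8,248.3). The collar ring is at top (260,204).

Run:
```python
from h import *
np.set_printoptions(precision=4,suppress=True)
a=cap('scene');b=cap('top')
print('slim',tri(a,(213.75,248.25),b,(348,232.5)), onz(b,348,232.5,.1))
print('wide',tri(a,(325,136.5),b,(198.1,233)))
for uv in [(238.3,225),(251.7,170),(271.7,232.3),(285,178.3)]: print('guide',onz(b,*uv,.032))
for uv in [(220.7,154),(310,176),(229,118),(318,140)]: print('bin rim',onz(b,*uv,.3))
print('collar',onz(b,260,204.3,.054))
for n,u,v in(('wristtest',0,0),):
    w=cap('wrist','w0.png');R=np.array(w['R']);o=-R.T@w['t'];s=r.sense()
    from scipy.spatial.transform import Rotation as Ro
    T=Ro.from_rotvec(s['tool_rot']).as_matrix()
    print('tool axes\n',T,'\ncam in tool',T.T@(o-s['tcp_pos']),'\n',T.T@R.T)
print(s['gripper_width'],s['time'])
```

```text
slim (array([ 0.4376, -0.2356,  0.0957]), np.float64(0.0034988173750964053)) [ 0.4363 -0.2363  0.1   ]
wide (array([0.4321, 0.25  , 0.1096]), np.float64(0.00891845951672949))
guide [0.46   0.1255 0.032 ]
guide [0.6495 0.0835 0.032 ]
guide [0.4366 0.0119 0.032 ]
guide [ 0.6222 -0.0312  0.032 ]
bin rim [0.6452 0.1545 0.3   ]
bin rim [ 0.586  -0.0962  0.3   ]
bin rim [0.7496 0.134  0.3   ]
bin rim [ 0.6893 -0.1185  0.3   ]
collar [0.5293 0.0521 0.054 ]
tool axes
 [[-0.9405  0.3399 -0.0001]
 [ 0.3399  0.9405 -0.0003]
 [-0.     -0.0003 -1.    ]] 
cam in tool [ 0.0792 -0.0003 -0.1425] 
 [[-0.0002 -0.9516 -0.3073]
 [ 1.     -0.0002 -0.    ]
 [-0.     -0.3073  0.9516]]
0.999278522493694 0.35
```

>>> {"method": "carry_out", "body": {
  "commands": [
    {"turn": -0.69},
    {"dx": -1,"dy": -0.68},
    {"dx": -1,"dy": -0.68},
    {"dx": -1,"dy": -0.68},
    {"dx": -1,"dy": -0.68},
    {"dx": -1,"dy": -0.68},
    {"dx": -1,"dy": -0.68},
    {"dx": -1,"dy": -0.68},
    {"dx": -1,"dy": -0.68},
    {"dx": -1,"dy": -0.68}
  ],
  "hand": 1
}}

```text
$.commands[0]: bad value
```

>>> {"method": "carry_out", "body": {
  "commands": [
    {"dx": -0.25,"dy": -1},
    {"dx": -0.25,"dy": -1},
    {"dx": -0.25,"dy": -1},
    {"dx": -0.25,"dy": -1},
    {"dx": -0.25,"dy": -1},
    {"dx": -0.25,"dy": -1},
    {"dx": -0.25,"dy": -1},
    {"dx": -0.25,"dy": -1},
    {"dx": -0.25,"dy": -1}
  ]
}}

```text
$.commands[0]: bad value
```

>>> {"method": "carry_out", "body": {
  "commands": [
    {"dx": 0,"dy": 0,"dz": 0,"turn": -0.69},
    {"dx": -1,"dy": -0.68,"dz": 0,"turn": 0},
    {"dx": -1,"dy": -0.68,"dz": 0,"turn": 0},
    {"dx": -1,"dy": -0.68,"dz": 0,"turn": 0},
    {"dx": -1,"dy": -0.68,"dz": 0,"turn": 0},
    {"dx": -1,"dy": -0.68,"dz": 0,"turn": 0},
    {"dx": -1,"dy": -0.68,"dz": 0,"turn": 0},
    {"dx": -1,"dy": -0.68,"dz": 0,"turn": 0},
    {"dx": -1,"dy": -0.68,"dz": 0,"turn": 0},
    {"dx": -1,"dy": -0.68,"dz": 0,"turn": 0}
  ],
  "hand": 1
}}

```text
time: 1.6
tcp_pos: [0.4181, 0.3003, 0.2313]
tool_rot: [0.355, 3.121, 0.0]
wrist_force: [-0.3, 0.1, -1.2]
gripper_width: 0.998
finger_force: 0.0
```

>>> {"method": "carry_out", "body": {
  "commands": [
    {"dx": -0.25,"dy": -1,"dz": 0,"turn": 0},
    {"dx": -0.25,"dy": -1,"dz": 0,"turn": 0},
    {"dx": -0.25,"dy": -1,"dz": 0,"turn": 0},
    {"dx": -0.25,"dy": -1,"dz": 0,"turn": 0},
    {"dx": -0.25,"dy": -1,"dz": 0,"turn": 0},
    {"dx": -0.25,"dy": -1,"dz": 0,"turn": 0},
    {"dx": -0.25,"dy": -1,"dz": 0,"turn": 0},
    {"dx": -0.25,"dy": -1,"dz": 0,"turn": 0},
    {"dx": -0.25,"dy": -1,"dz": 0,"turn": 0}
  ]
}}

```text
time: 2.72
tcp_pos: [0.4225, 0.022, 0.2314]
tool_rot: [0.355, 3.121, -0.0]
wrist_force: [0.5, 0.1, -0.1]
gripper_width: 0.999
finger_force: 0.0
```

Run:
```python
from h import *
c=cap('wrist','w1.png');s=r.sense();print(s['tcp_pos'])
np.save('w1.npy',np.array([c],dtype=object),allow_pickle=True)
```

```text
[0.42234547 0.01824655 0.23132469]
```

View pics/w1.png

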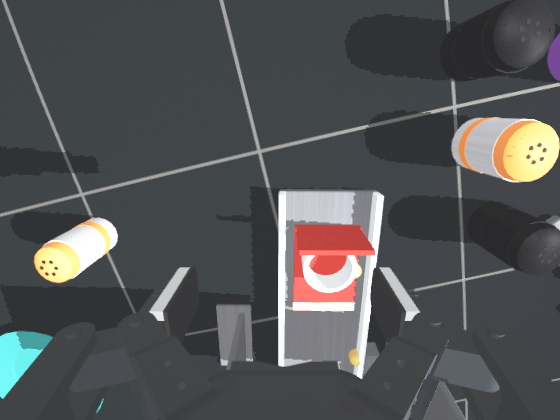

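The wrist view shows the caddy collar rim near (331,270), the push plate at (334,240), the slim shaker's top at (50,264) and the wide one's at (537,152). Now I'll measure.

Run:
```python
from h import *
np.set_printoptions(precision=4,suppress=True)
w=np.load('w1.npy',allow_pickle=True)[0];b=cap('top')
I=w['color'];h=cv2.cvtColor(I,cv2.COLOR_RGB2HSV)
m=cv2.inRange(h,(0,0,150),(180,70,255));m[:245]=0;m[296:]=0;m[:,:296]=0;m[:,362:]=0
pts=cv2.findNonZero(m);hull=cv2.convexHull(pts);e=cv2.fitEllipse(hull);print('w ring',e,len(pts))
hb=cv2.cvtColor(b['color'],cv2.COLOR_RGB2HSV);mb=cv2.inRange(hb,(0,0,150),(180,110,255));mb[:193]=0;mb[216:]=0;mb[:,:248]=0;mb[:,273:]=0
eb=cv2.fitEllipse(cv2.convexHull(cv2.findNonZero(mb)));print('t ring',eb)
cv2.imwrite('pics/ring.png',np.hstack([cv2.resize(np.where(m[240:305,285:370,None]>0,I[240:305,285:370],I[240:305,285:370]//3),None,fx=4,fy=4),cv2.resize(np.where(mb[180:230,235:285,None]>0,b['color'][180:230,235:285],b['color'][180:230,235:285]//3),(260,260))])[:,:,::-1])
print('collar wrist@.054',onz(w,*e[0],.054),'top@.054',onz(b,*eb[0],.054),'tri',tri(w,e[0],b,eb[0]))
print('slim',onz(w,50,265,.1),tri(w,(50,265),b,(348,232.5)))
for uv in [(281,192),(281,360),(381,193),(361,372)]: print('guide outer top',onz(w,*uv,.032))
for uv in [(298,252),(373,253)]: print('plate top edge, robot side?',onz(w,*uv,.09))
for uv in [(296,227),(363,226)]: print('plate',onz(w,*uv,.09))
```

```text
w ring ((331.77557373046875, 270.2950134277344), (50.09019088745117, 66.06348419189453), 122.01189422607422) 1236
t ring ((258.899658203125, 207.46829223632812), (26.42116928100586, 31.505395889282227), 145.03565979003906)
collar wrist@.054 [0.5302 0.0554 0.054 ] top@.054 [0.5185 0.0556 0.054 ] tri (array([0.5164, 0.0544, 0.0779]), np.float64(0.00037456992503000924))
slim [ 0.4334 -0.2323  0.1   ] (array([ 0.4358, -0.2374,  0.0946]), np.float64(0.0014963592846717862))
guide outer top [0.4283 0.0167 0.032 ]
guide outer top [ 0.6698 -0.0398  0.032 ]
guide outer top [0.4557 0.1309 0.032 ]
guide outer top [0.7191 0.0693 0.032 ]
plate top edge, robot side? [0.4804 0.0232 0.09  ]
plate top edge, robot side? [0.4992 0.0991 0.09  ]
plate [0.4529 0.0271 0.09  ]
plate [0.4671 0.0932 0.09  ]
```

View pics/ring.png

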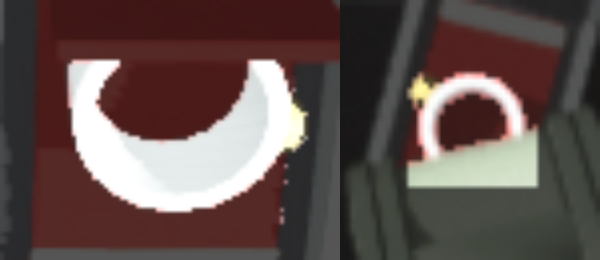

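The mask shows the collar's rim from the wrist: left edge ~(303,271), right ~(357.5,271), bottom ~(330,293). In the top view the arm covers it, so for that view I keep the earlier reading. Next I move over the slim shaker.

>>> {"method": "carry_out", "body": {
  "commands": [
    {"dx": -0.26,"dy": -0.91,"dz": 0,"turn": 0},
    {"dx": -0.26,"dy": -0.91,"dz": 0,"turn": 0},
    {"dx": -0.26,"dy": -0.91,"dz": 0,"turn": 0},
    {"dx": -0.26,"dy": -0.91,"dz": 0,"turn": 0},
    {"dx": -0.26,"dy": -0.91,"dz": 0,"turn": 0},
    {"dx": -0.26,"dy": -0.91,"dz": 0,"turn": 0},
    {"dx": -0.26,"dy": -0.91,"dz": 0,"turn": 0},
    {"dx": -0.26,"dy": -0.91,"dz": 0,"turn": 0},
    {"dx": -0.26,"dy": -0.91,"dz": 0,"turn": 0},
    {"dx": 0,"dy": 0,"dz": 0,"turn": 0}
  ]
}}

```text
time: 4.08
tcp_pos: [0.4357, -0.2334, 0.2311]
tool_rot: [-0.358, -3.121, 0.001]
wrist_force: [0.7, 1.2, -0.7]
gripper_width: 1.002
finger_force: 0.0
```

Run:
```python
from h import *
np.set_printoptions(precision=4,suppress=True)
w=np.load('w1.npy',allow_pickle=True)[0]
p=onz(w,330.2,293.2,.054);print('rim front',p,p-0.0325*np.array([.974,-.225,0]));print((onz(w,303,271,.054)+onz(w,357.5,271,.054))/2)
c=cap('wrist');s=r.sense();print(s['tcp_pos'])
h=cv2.cvtColor(c['color'],cv2.COLOR_RGB2HSV);m=cv2.inRange(h,(8,140,120),(24,255,255))
n,l,st,ce=cv2.connectedComponentsWithStats(m);i=1+st[1:,4].argmax();print(st[i],ce[i])
P=np.array(np.where(l==i)).T[:,::-1].astype(np.float32);print('disc@.1 via hull',onz(c,*cv2.minEnclosingCircle(P)[0],.1),onz(c,*ce[i],.1))
x,y,ww,hh,_=st[i];C=c['color'][max(0,y-30):y+hh+60,max(0,x-40):x+ww+40]
cv2.imwrite('pics/w2.png',cv2.resize(C,None,fx=3,fy=3)[:580,:780,::-1]);print('crop origin',max(0,x-40),max(0,y-30))
```

```text
rim front [0.561 0.048 0.054] [0.5293 0.0553 0.054 ]
[0.5307 0.0535 0.054 ]
[ 0.4359 -0.2321  0.2312]
[261 177  25  26  85] [270.8471 184.4824]
disc@.1 via hull [ 0.4209 -0.2407  0.1   ] [ 0.4158 -0.2415  0.1   ]
crop origin 221 147
```

View pics/w2.png

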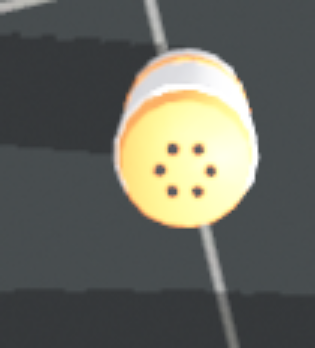

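The shaker's hole-ring centre is at wrist pixel (282.7,203.7), and it is almost straight below the tool.

Run:
```python
from h import *
np.set_printoptions(precision=4,suppress=True)
c=cap('wrist');w=np.load('w1.npy',allow_pickle=True)[0]
print(onz(c,282.7,203.7,.1),tri(c,(282.7,203.7),w,(48,266.5)))
I=w['color'][240:290,25:75];d=(I.max(2)<130)
print(''.join('\n'+''.join('#' if x else '.' for x in q) for q in d[10:40,5:45]))
s=r.sense();t=s['tcp_pos'];D=onz(c,282.7,203.7,.1)[:2]-t[:2]
print(t,'dx,dy mm',D@[-.974,.225]*1e3,D@[.225,.974]*1e3)
```

```text
[ 0.4365 -0.2337  0.1   ] (array([ 0.4349, -0.2336,  0.102 ]), np.float64(0.001980995427086214))

########................................
#######.................................
######..................................
######..................................
#####...................................
####....................................
####....................................
####....................................
####....................................
####....................................
####....................................
####........###.....##..................
####.........##.....##..................
####....................................
####....................................
#####...................................
#####...................................
#####......##............##.............
#####......##............###............
######..................................
#######.................................
#######.................................
########................................
#########......###.....##...............
##########......##.....##...............
###########.............................
############............................
#############...........................
##############..........................
################........................
[ 0.436  -0.2314  0.2313] dx,dy mm -1.0412063599265189 -2.12270965862571
```

>>> {"method": "carry_out", "body": {
  "commands": [
    {"dx": -0.03,"dy": -0.07,"dz": 0,"turn": 0},
    {"dx": 0,"dy": 0,"dz": 1,"turn": 0},
    {"dx": 0,"dy": 0,"dz": 1,"turn": 0},
    {"dx": 0,"dy": 0,"dz": 1,"turn": 0},
    {"dx": 0,"dy": 0,"dz": 1,"turn": 0},
    {"dx": 0,"dy": 0,"dz": 1,"turn": 0},
    {"dx": 0,"dy": 0,"dz": 0.9,"turn": 0},
    {"dx": 0,"dy": 0,"dz": 0,"turn": 0},
    {"dx": 0,"dy": 0,"dz": 0,"turn": 0}
  ]
}}

```text
time: 5.3
tcp_pos: [0.4366, -0.2344, 0.0553]
tool_rot: [0.354, 3.121, -0.001]
wrist_force: [0.2, 0.4, -0.2]
gripper_width: 1.003
finger_force: 0.0
```

>>> {"method": "carry_out", "body": {
  "commands": [
    {"dx": 0,"dy": 0,"dz": 0,"turn": 0},
    {"dx": 0,"dy": 0,"dz": 0,"turn": 0},
    {"dx": 0,"dy": 0,"dz": 0,"turn": 0},
    {"dx": 0,"dy": 0,"dz": 0,"turn": 0},
    {"dx": 0,"dy": 0,"dz": 0,"turn": 0},
    {"dx": 0,"dy": 0,"dz": 0,"turn": 0},
    {"dx": 0,"dy": 0,"dz": 0,"turn": 0},
    {"dx": 0,"dy": 0,"dz": 0,"turn": 0}
  ],
  "hand": -1
}}

```text
time: 6.3
tcp_pos: [0.4365, -0.2348, 0.0552]
tool_rot: [0.355, 3.12, -0.001]
wrist_force: [-1.5, -1.1, 16.4]
gripper_width: 0.542
finger_force: 59.1
```

>>> {"method": "carry_out", "body": {
  "commands": [
    {"dx": 0,"dy": 0,"dz": -0.5,"turn": 0},
    {"dx": 0,"dy": 0,"dz": -1,"turn": 0},
    {"dx": 0,"dy": 0,"dz": -1,"turn": 0},
    {"dx": 0,"dy": 0,"dz": -1,"turn": 0},
    {"dx": 0,"dy": 0,"dz": -0.5,"turn": 0},
    {"dx": 0,"dy": 0,"dz": 0,"turn": 0}
  ]
}}

```text
time: 7.05
tcp_pos: [0.4363, -0.2347, 0.1756]
tool_rot: [0.355, 3.12, -0.001]
wrist_force: [-0.3, -0.0, -3.0]
gripper_width: 0.542
finger_force: 62.4
```

>>> {"method": "carry_out", "body": {
  "commands": [
    {"dx": -0.09,"dy": 1,"dz": 0,"turn": 0},
    {"dx": -0.09,"dy": 1,"dz": 0,"turn": 0},
    {"dx": -0.09,"dy": 1,"dz": 0,"turn": 0},
    {"dx": -0.09,"dy": 1,"dz": 0,"turn": 0},
    {"dx": -0.09,"dy": 1,"dz": 0,"turn": 0},
    {"dx": -0.09,"dy": 1,"dz": 0,"turn": 0},
    {"dx": -0.09,"dy": 1,"dz": 0,"turn": 0},
    {"dx": -0.09,"dy": 1,"dz": 0,"turn": 0},
    {"dx": -0.09,"dy": 1,"dz": 0,"turn": 0},
    {"dx": -0.07,"dy": 1,"dz": 0,"turn": 0}
  ]
}}

```text
time: 8.3
tcp_pos: [0.5291, 0.0529, 0.1737]
tool_rot: [-0.355, -3.12, 0.001]
wrist_force: [0.6, -0.4, -1.5]
gripper_width: 0.539
finger_force: 62.4
```

>>> {"method": "carry_out", "body": {
  "commands": [
    {"dx": 0,"dy": 0,"dz": 0,"turn": 0},
    {"dx": 0,"dy": 0,"dz": 0,"turn": 0}
  ]
}}

```text
time: 8.55
tcp_pos: [0.5288, 0.0513, 0.1739]
tool_rot: [-0.355, -3.121, 0.001]
wrist_force: [0.5, 0.0, -3.7]
gripper_width: 0.542
finger_force: 62.5
```

Run:
```python
from h import *
c=cap('wrist');b=cap('top')
np.save('w3.npy',np.array([c,b],dtype=object),allow_pickle=True);s=r.sense();print(s['tcp_pos'],s['wrist_force'])
q=lambda I,x,y,w,h,z:cv2.resize(I[y:y+h,x:x+w],None,fx=z,fy=z,interpolation=cv2.INTER_CUBIC)
cv2.imwrite('pics/w3.png',q(c['color'],180,80,200,200,2.5)[:,:,::-1])
```

```text
[0.52897834 0.05101653 0.17412588] [ 0.47062559 -0.98296621 -2.26648089]
```

View pics/w3.png

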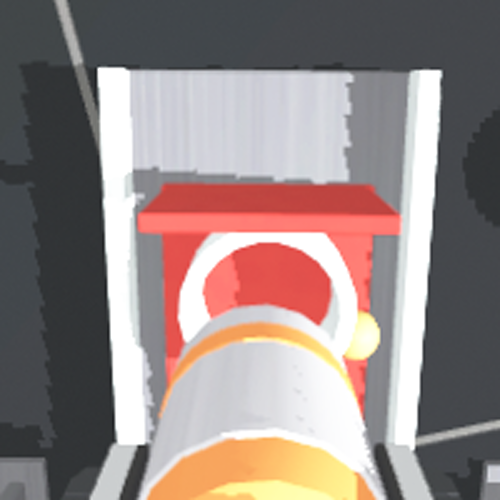

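The close view shows the collar's outer rim at crop x 179 to 358, the bore's near edge at (268,243) and the shaker's foot edge at (268,305), so they are nearly aligned already. Next I compute the offset.

Run:
```python
from h import *
np.set_printoptions(precision=4,suppress=True)
c,b=np.load('w3.npy',allow_pickle=True);f=lambda u,v:(u/2.5+180-.3,v/2.5+80-.3)
xh=np.array([.974,-.225,0])
rl,rr=onz(c,*f(179,308),.054),onz(c,*f(358,308),.054);print('rim',rl,rr,(rl+rr)/2,np.linalg.norm(rl-rr))
p=onz(c,*f(268,243),.054);print('bore near',p,p+.0265*xh)
z=.174-.0552
print('foot near',onz(c,*f(268,305),z),onz(c,*f(268,305),z)+.023*xh)
for n,a,d in(('guideL',(98,70),(118,440)),('guideR',(441,70),(414,440))): print(n,onz(c,*f(*a),.032),onz(c,*f(*d),.032))
pl=[onz(c,*f(*q),.09) for q in((139,214),(401,214))];print('plate top edge',pl,(pl[0]+pl[1])/2+.042*xh)
# bands: orange lower band extents left/right at shaker
h=cv2.cvtColor(c['color'],cv2.COLOR_RGB2HSV);m=cv2.inRange(h,(8,120,120),(24,255,255))
for v in range(208,226,3):
    u=np.where(m[v,230:340])[0]+230; print(v,u.min() if len(u) else 0,u.max() if len(u) else 0)
T=r.sense()['tcp_pos'];print('tcp axis at foot px (crop)',(proj(c,np.array([T[0],T[1],z]))-[180,80])*2.5, 'rim centre if at tcp',(proj(c,np.array([T[0],T[1],.054]))-[180,80])*2.5)
```

```text
rim [0.519  0.0227 0.054 ] [0.5336 0.086  0.054 ] [0.5263 0.0544 0.054 ] 0.06493296232088712
bore near [0.5029 0.0595 0.054 ] [0.5288 0.0535 0.054 ]
foot near [0.507  0.058  0.1188] [0.5294 0.0529 0.1188]
guideL [0.4319 0.0132 0.032 ] [ 0.5743 -0.0208  0.032 ]
guideR [0.4596 0.1334 0.032 ] [0.602  0.0996 0.032 ]
plate top edge [array([0.4785, 0.0249, 0.09  ]), array([0.4962, 0.1019, 0.09  ])] [0.5283 0.0539 0.09  ]
208 0 0
211 271 295
214 264 302
217 260 306
220 256 310
223 254 320
tcp axis at foot px (crop) [260.2599 382.725 ] rim centre if at tcp [260.4021 316.2241]
```

>>> {"method": "carry_out", "body": {
  "commands": [
    {"dx": 0,"dy": 0.03,"dz": 0.6,"turn": 0},
    {"dx": 0,"dy": 0,"dz": 0.6,"turn": 0},
    {"dx": 0,"dy": 0,"dz": 0.5,"turn": 0},
    {"dx": 0,"dy": 0,"dz": 0,"turn": 0},
    {"dx": 0,"dy": 0,"dz": 0,"turn": 0}
  ]
}}

```text
time: 9.28
tcp_pos: [0.5296, 0.0527, 0.1238]
tool_rot: [0.355, 3.121, -0.0]
wrist_force: [-0.1, 0.2, -3.0]
gripper_width: 0.545
finger_force: 62.5
```

Run:
```python
from h import *
c=cap('wrist');b=cap('scene')
np.save('w4.npy',np.array([c,b],dtype=object),allow_pickle=True);s=r.sense();print(s['tcp_pos'],s['wrist_force'])
q=lambda I,x,y,w,h,z:cv2.resize(I[y:y+h,x:x+w],None,fx=z,fy=z,interpolation=cv2.INTER_CUBIC)
cv2.imwrite('pics/w4.png',np.hstack([q(c['color'],220,120,130,140,4),q(b['color'],270,165,70,140,4)])[:,:,::-1])
```

```text
[0.52968125 0.05278511 0.12386677] [ 0.58525327 -0.35282652 -3.35359081]
```

View pics/w4.png

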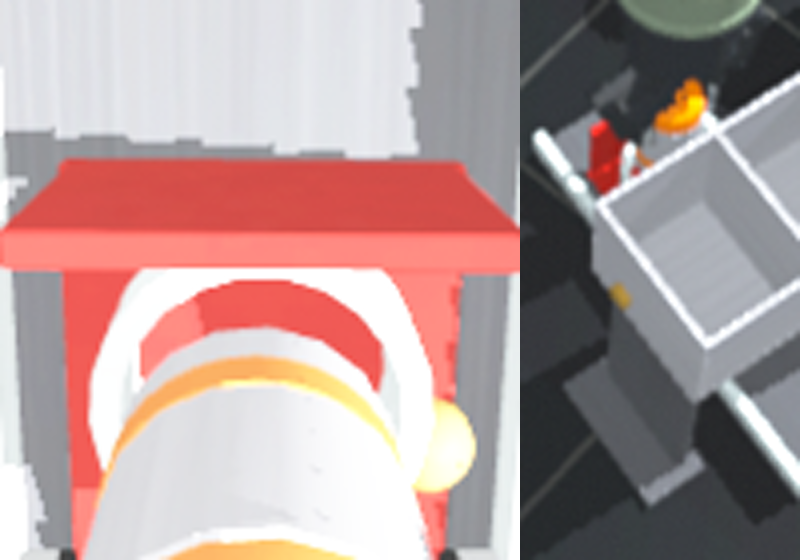

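Rim at crop x 90 to 433 (centre 261.5), bore near edge at row 281, foot apex at (258,328). The lateral error is about 0.8 mm. Next is the fore-aft offset.

Run:
```python
from h import *
np.set_printoptions(precision=4,suppress=True)
c,b=np.load('w4.npy',allow_pickle=True);f=lambda u,v:(u/4+220-.4,v/4+120-.4);ax=np.array([[.974,-.225,0],[.225,.974,0]])
xh=ax[0];o=np.array([.5297,.0528,0])
g=lambda n,p:print(n,p,'rel tcp along/lat mm',ax@(p-o)*1e3)
g('bore c',onz(c,*f(262,281),.054)+.0265*xh)
g('rim c lat',(onz(c,*f(90,395),.054)+onz(c,*f(433,395),.054))/2)
for z in(.0666,.0686,.0706): g('foot c r=22',onz(c,*f(258.5,328),z)+.022*xh)
g('plate->seat',(onz(c,*f(1,250),.09)+onz(c,*f(519,250),.09))/2+.0405*xh)
g('plate outer edge',(onz(c,*f(2,233),.09)+onz(c,*f(518,233),.09))/2+.042*xh)
```

```text
bore c [0.5289 0.0534 0.054 ] rel tcp along/lat mm [-0.9539  0.4306]
rim c lat [0.5243 0.0544 0.054 ] rel tcp along/lat mm [-5.619   0.3675]
foot c r=22 [0.5294 0.0526 0.0666] rel tcp along/lat mm [-0.2214 -0.2078]
foot c r=22 [0.5289 0.0528 0.0686] rel tcp along/lat mm [-0.7936 -0.2092]
foot c r=22 [0.5283 0.0529 0.0706] rel tcp along/lat mm [-1.3659 -0.2107]
plate->seat [0.5292 0.0529 0.09  ] rel tcp along/lat mm [-0.5479 -0.0031]
plate outer edge [0.5281 0.0532 0.09  ] rel tcp along/lat mm [-1.624  -0.0051]
```

>>> {"method": "carry_out", "body": {
  "commands": [
    {"dx": 0.01,"dy": 0.017,"dz": 0.2,"turn": 0},
    {"dx": 0,"dy": 0,"dz": 0.3,"turn": 0},
    {"dx": 0,"dy": 0,"dz": 0.3,"turn": 0},
    {"dx": 0,"dy": 0,"dz": 0.3,"turn": 0},
    {"dx": 0,"dy": 0,"dz": 0.2,"turn": 0},
    {"dx": 0,"dy": 0,"dz": 0.2,"turn": 0},
    {"dx": 0,"dy": 0,"dz": 0,"turn": 0}
  ]
}}

```text
time: 10.25
tcp_pos: [0.5291, 0.0533, 0.078]
tool_rot: [-0.355, -3.121, 0.0]
wrist_force: [-0.3, 0.3, -1.5]
gripper_width: 0.54
finger_force: 62.5
```

It's going in freely. Now the last 3 mm.

>>> {"method": "carry_out", "body": {
  "commands": [
    {"dx": 0,"dy": 0,"dz": 0.06,"turn": 0},
    {"dx": 0,"dy": 0,"dz": 0.04,"turn": 0},
    {"dx": 0,"dy": 0,"dz": 0,"turn": 0}
  ]
}}

```text
time: 10.62
tcp_pos: [0.5293, 0.0534, 0.0754]
tool_rot: [0.355, 3.121, -0.0]
wrist_force: [-0.3, -1.2, -2.6]
gripper_width: 0.542
finger_force: 62.6
```

>>> {"method": "carry_out", "body": {
  "commands": [
    {"dx": 0,"dy": 0,"dz": 0.02,"turn": 0},
    {"dx": 0,"dy": 0,"dz": 0,"turn": 0}
  ]
}}

```text
time: 10.88
tcp_pos: [0.5296, 0.0533, 0.0752]
tool_rot: [0.355, 3.12, -0.0]
wrist_force: [-1.3, -0.9, 9.5]
gripper_width: 0.545
finger_force: 63.7
```

>>> {"method": "carry_out", "body": {
  "commands": [
    {"dx": 0,"dy": 0,"dz": 0,"turn": 0},
    {"dx": 0,"dy": 0,"dz": 0,"turn": 0},
    {"dx": 0,"dy": 0,"dz": 0,"turn": 0},
    {"dx": 0,"dy": 0,"dz": 0,"turn": 0},
    {"dx": 0,"dy": 0,"dz": 0,"turn": 0},
    {"dx": 0,"dy": 0,"dz": 0,"turn": 0}
  ],
  "hand": 1
}}

```text
time: 11.62
tcp_pos: [0.5292, 0.0534, 0.0747]
tool_rot: [-0.355, -3.121, 0.0]
wrist_force: [0.3, 0.7, -0.3]
gripper_width: 0.997
finger_force: 0.0
```

>>> {"method": "carry_out", "body": {
  "commands": [
    {"dx": 0,"dy": 0,"dz": -0.5,"turn": 0},
    {"dx": 0,"dy": 0,"dz": -1,"turn": 0},
    {"dx": 0,"dy": 0,"dz": -1,"turn": 0},
    {"dx": 0,"dy": 0,"dz": -1,"turn": 0},
    {"dx": 0,"dy": 0,"dz": -1,"turn": 0},
    {"dx": 0,"dy": 0,"dz": -0.5,"turn": 0},
    {"dx": 0,"dy": 0,"dz": 0,"turn": 0}
  ]
}}

```text
time: 12.5
tcp_pos: [0.5295, 0.0534, 0.2262]
tool_rot: [0.355, 3.119, 0.001]
wrist_force: [0.1, -0.1, -0.3]
gripper_width: 0.997
finger_force: 0.0
```

Run:
```python
from h import *
np.set_printoptions(precision=4,suppress=True)
c=cap('wrist');s=r.sense();print(s['tcp_pos'])
print('expected holes px',proj(c,np.array([.5293,.0534,.12])))
h=cv2.cvtColor(c['color'],cv2.COLOR_RGB2HSV);m=cv2.inRange(h,(8,60,120),(30,255,255));m=cv2.morphologyEx(m,cv2.MORPH_CLOSE,np.ones((7,7)))
n,l,st,ce=cv2.connectedComponentsWithStats(m)
for i in range(1,n):
    if st[i,4]>200: print(st[i],ce[i],onz(c,*ce[i],.12))
cv2.imwrite('pics/w5.png',c['color'][:,:,::-1])
```

```text
[0.5292 0.0534 0.2252]
expected holes px [284.1445 210.2299]
[ 457    0   75   75 4452] [493.9398  35.9807] [0.4303 0.2389 0.12  ]
[425  20  39  64 405] [434.642   57.4716] [0.4363 0.1922 0.12  ]
[ 259  167   64   64 2402] [285.5704 202.0608] [0.5224 0.0562 0.12  ]
```

The shaker is on the floor: the force showed contact at z 0.0752, matching the pick height plus 20 mm. The arm has no tilt command, so I'll test whether reaching past its limit tilts the tool outward, up high over the bin.

>>> {"method": "carry_out", "body": {
  "commands": [
    {"dx": 0,"dy": -0.71,"dz": -1,"turn": 0},
    {"dx": 0,"dy": -0.71,"dz": -1,"turn": 0},
    {"dx": 0,"dy": -0.71,"dz": -1,"turn": 0},
    {"dx": 0,"dy": -0.71,"dz": -1,"turn": 0},
    {"dx": 0,"dy": -0.71,"dz": -1,"turn": 0},
    {"dx": 0,"dy": -0.71,"dz": -1,"turn": 0},
    {"dx": 0,"dy": -0.71,"dz": -1,"turn": 0},
    {"dx": 0,"dy": -0.71,"dz": -1,"turn": 0}
  ],
  "hand": -1
}}

```text
time: 13.55
tcp_pos: [0.4906, -0.1133, 0.4651]
tool_rot: [-0.355, -3.12, 0.0]
wrist_force: [-0.9, 0.1, 0.4]
gripper_width: 0.003
finger_force: 0.0
```

>>> {"method": "carry_out", "body": {
  "commands": [
    {"dx": -1,"dy": 0,"dz": 0,"turn": 0},
    {"dx": -1,"dy": 0,"dz": 0,"turn": 0},
    {"dx": -1,"dy": 0,"dz": 0,"turn": 0},
    {"dx": -1,"dy": 0,"dz": 0,"turn": 0},
    {"dx": -1,"dy": 0,"dz": 0,"turn": 0},
    {"dx": -1,"dy": 0,"dz": 0,"turn": 0},
    {"dx": -1,"dy": 0,"dz": 0,"turn": 0},
    {"dx": -1,"dy": 0,"dz": 0,"turn": 0},
    {"dx": -1,"dy": 0,"dz": 0,"turn": 0},
    {"dx": -1,"dy": 0,"dz": 0,"turn": 0}
  ]
}}

```text
time: 14.8
tcp_pos: [0.7015, -0.1631, 0.4163]
tool_rot: [0.357, 3.053, -0.007]
wrist_force: [-0.5, -0.2, -0.1]
gripper_width: -0.001
finger_force: 0.0
```

```bash
cat >> h.py <<'E'
from scipy.spatial.transform import Rotation as Ro
AX=np.array([[.974,-.225,0],[.225,.974,0],[0,0,1]])
def st():
    np.set_printoptions(precision=4,suppress=True)
    s=r.sense();T=Ro.from_rotvec(s['tool_rot']).as_matrix();O=np.array([.482,.0605,0])
    print('t',s['time'],'tcp',s['tcp_pos'],'rail',AX@(s['tcp_pos']-O),'\ntool axes in rail (cols)\n',AX@T,'\nq',np.array(s['joint_positions']),'F',AX@s['wrist_force'],'g',s['gripper_width'])
E
python3 -c "
from h import *
st()"
```

```text
t 14.8 tcp [ 0.7015 -0.1631  0.4163] rail [ 0.2641 -0.1684  0.4163] 
tool axes in rail (cols)
 [[-0.9973  0.0057  0.0677]
 [ 0.0059  0.9996  0.003 ]
 [-0.0677  0.0034 -0.9977]] 
q [ 0.1808  1.0377  0.4211  0.0349 -0.4141  2.0041  1.5346] F [-0.423  -0.2665 -0.1046] g -0.0007556127319364056
```

Tilting works: 4° outward already, with fingertips leading. I'll push further out and up.

>>> {"method": "carry_out", "body": {
  "commands": [
    {"dx": -1,"dy": 0,"dz": -1,"turn": 0},
    {"dx": -1,"dy": 0,"dz": -1,"turn": 0},
    {"dx": -1,"dy": 0,"dz": -1,"turn": 0},
    {"dx": -1,"dy": 0,"dz": -1,"turn": 0},
    {"dx": -1,"dy": 0,"dz": -1,"turn": 0},
    {"dx": -1,"dy": 0,"dz": -1,"turn": 0}
  ]
}}

```text
time: 15.55
tcp_pos: [0.6644, -0.2751, 0.3946]
tool_rot: [1.209, 2.844, 0.45]
wrist_force: [1.7, -2.1, -0.6]
gripper_width: 0.002
finger_force: 0.0
```

```bash
python3 -c "
from h import *
st()"
```

```text
t 15.55 tcp [ 0.6644 -0.2751  0.3946] rail [ 0.2532 -0.2859  0.3946] 
tool axes in rail (cols)
 [[-0.8411  0.536   0.0678]
 [ 0.5319  0.7995  0.2777]
 [ 0.0947  0.2698 -0.9582]] 
q [ 0.4707  1.1002  1.0012  0.0423 -1.3049  2.0107  1.138 ] F [ 2.1633 -1.7015 -0.6413] g 0.001732934123851564
```

Against the j6 limit the tool tilted sideways as well. I'll come back in, then stretch lower, where j6 is free, at a bearing that cancels the sideways part.

```bash
cat >> h.py <<'E'
def to(p):
    s=r.sense();T=Ro.from_rotvec(s['tool_rot']).as_matrix();d=T.T@(np.array(p)-s['tcp_pos'])/.03;n=int(np.ceil(abs(d).max()))
    print('units',d,'rows',n,'each',d/n)
E
python3 -c "
from h import *
to([.42,-.35,.25])"
```

```text
units [ 3.48010101 -8.66683794  2.93313315] rows 9 each [ 0.38667789 -0.96298199  0.32590368]
```

>>> {"method": "carry_out", "body": {
  "commands": [
    {"dx": 0.39,"dy": -0.96,"dz": 0.33,"turn": 0},
    {"dx": 0.39,"dy": -0.96,"dz": 0.33,"turn": 0},
    {"dx": 0.39,"dy": -0.96,"dz": 0.33,"turn": 0},
    {"dx": 0.39,"dy": -0.96,"dz": 0.33,"turn": 0},
    {"dx": 0.39,"dy": -0.96,"dz": 0.33,"turn": 0},
    {"dx": 0.39,"dy": -0.96,"dz": 0.33,"turn": 0},
    {"dx": 0.39,"dy": -0.96,"dz": 0.33,"turn": 0},
    {"dx": 0.39,"dy": -0.96,"dz": 0.33,"turn": 0},
    {"dx": 0.39,"dy": -0.96,"dz": 0.33,"turn": 0}
  ]
}}

```text
time: 16.68
tcp_pos: [0.4451, -0.3467, 0.2602]
tool_rot: [1.231, 2.841, 0.456]
wrist_force: [-0.1, -0.6, -0.6]
gripper_width: -0.002
finger_force: 0.0
```

```bash
python3 -c "
from h import *
st(); p=r.sense()['tcp_pos']
to(np.array(p)+.28*np.array([np.cos(.7),-np.sin(.7),0]))"
```

```text
t 16.675 tcp [ 0.4451 -0.3467  0.2602] rail [ 0.0556 -0.4049  0.2602] 
tool axes in rail (cols)
 [[-0.8335  0.5482  0.0632]
 [ 0.542   0.7916  0.2811]
 [ 0.1041  0.2688 -0.9576]] 
q [ 0.309   0.9734  1.1775  1.4196 -1.0388  1.5991  2.2925] F [ 0.0666 -0.564  -0.5818] g -0.0015897630192892023
units [-9.2329  1.19   -0.67  ] rows 10 each [-0.9233  0.119  -0.067 ]
```

>>> {"method": "carry_out", "body": {
  "commands": [
    {"dx": -0.92,"dy": 0.12,"dz": -0.07,"turn": 0},
    {"dx": -0.92,"dy": 0.12,"dz": -0.07,"turn": 0},
    {"dx": -0.92,"dy": 0.12,"dz": -0.07,"turn": 0},
    {"dx": -0.92,"dy": 0.12,"dz": -0.07,"turn": 0},
    {"dx": -0.92,"dy": 0.12,"dz": -0.07,"turn": 0},
    {"dx": -0.92,"dy": 0.12,"dz": -0.07,"turn": 0},
    {"dx": -0.92,"dy": 0.12,"dz": -0.07,"turn": 0},
    {"dx": -0.92,"dy": 0.12,"dz": -0.07,"turn": 0}
  ]
}}

```text
time: 17.68
tcp_pos: [0.5693, -0.4788, 0.2378]
tool_rot: [-1.419, -2.715, -0.543]
wrist_force: [1.2, -0.7, -0.6]
gripper_width: 0.001
finger_force: 0.0
```

```bash
python3 -c "
from h import *
st(); p=r.sense()['tcp_pos']
to(np.array(p)+.15*np.array([np.cos(.7),-np.sin(.7),0]))"
```

```text
t 17.675 tcp [ 0.5693 -0.4788  0.2378] rail [ 0.2063 -0.5056  0.2378] 
tool axes in rail (cols)
 [[-0.7461  0.6628  0.0575]
 [ 0.6389  0.6897  0.3398]
 [ 0.1857  0.2904 -0.9387]] 
q [ 0.7968  1.3216  0.939   0.0109 -1.2822  1.9384  1.3082] F [ 1.3802 -0.4249 -0.5905] g 0.0011330654874033006
units [-4.7778  1.38   -0.5182] rows 5 each [-0.9556  0.276  -0.1036]
```

>>> {"method": "carry_out", "body": {
  "commands": [
    {"dx": -0.96,"dy": 0.28,"dz": -0.1,"turn": 0},
    {"dx": -0.96,"dy": 0.28,"dz": -0.1,"turn": 0},
    {"dx": -0.96,"dy": 0.28,"dz": -0.1,"turn": 0},
    {"dx": -0.96,"dy": 0.28,"dz": -0.1,"turn": 0},
    {"dx": -0.96,"dy": 0.28,"dz": -0.1,"turn": 0}
  ]
}}

```text
time: 18.3
tcp_pos: [0.4983, -0.5023, 0.1224]
tool_rot: [-1.839, -2.088, -0.732]
wrist_force: [1.5, -1.9, 3.8]
gripper_width: -0.007
finger_force: 0.0
```

Run:
```python
from h import *
st()
# check SRS kinematic model, collected (q, tcp, rotvec)
D=[([-1.266,.707,-.028,1.485,.022,.951,-.075],[.195,.541,.231],[-.542,-3.094,.001]),
([.1808,1.0377,.4211,.0349,-.4141,2.0041,1.5346],[.7015,-.1631,.4163],[.357,3.053,-.007]),
([.4707,1.1002,1.0012,.0423,-1.3049,2.0107,1.138],[.6644,-.2751,.3946],[1.209,2.844,.45]),
([.309,.9734,1.1775,1.4196,-1.0388,1.5991,2.2925],[.4451,-.3467,.2602],[1.231,2.841,.456]),
([.7968,1.3216,.939,.0109,-1.2822,1.9384,1.3082],[.5693,-.4788,.2378],[-1.419,-2.715,-.543])]
s=r.sense();D.append((list(s['joint_positions']),list(s['tcp_pos']),list(s['tool_rot'])))
import itertools
best=[]
for sg in itertools.product([1,-1],repeat=4):
    zs=[]
    for q,p,rv in D:
        R=Ro.from_euler('ZYZYZYZ'[:3],[sg[0]*q[0],q[1],sg[1]*q[2]])*Ro.from_euler('YZY',[q[3],sg[2]*q[4],q[5]])*Ro.from_euler('Z',sg[3]*q[6])
        zs.append(R.inv()*Ro.from_rotvec(rv))
    m=zs[0]; best.append((max((m.inv()*z).magnitude() for z in zs),sg,m.as_rotvec()))
best.sort(key=lambda t:t[0]);print(best[:3])
```

```text
t 18.3 tcp [ 0.4983 -0.5023  0.1224] rail [ 0.1425 -0.5445  0.1224] 
tool axes in rail (cols)
 [[-0.3483  0.937   0.007 ]
 [ 0.7865  0.2883  0.5456]
 [ 0.5095  0.1956 -0.8379]] 
q [ 0.9348  1.5029  0.6787 -0.     -1.1551  1.9884  0.9431] F [ 1.8852 -1.4875  3.772 ] g -0.007039272077461507
[(0.0014901726087120505, (-1, -1, -1, -1), array([-0.0004, -0.0002,  1.5719])), (2.2953411898226697, (1, -1, -1, 1), array([ 0.0016, -0.0008, -0.8101])), (2.3951665869897614, (-1, 1, -1, -1), array([-0.0276,  0.0293,  1.5291]))]
```

Orientation does persist, and the solver trades tilt for reach. I'll fit the kinematics and mimic the solver on the recorded rows, so that I can plan the tilt instead of guessing.

```bash
cat > kin.py <<'E'
import numpy as np
from scipy.spatial.transform import Rotation as Ro
from scipy.optimize import least_squares
D=[([-1.266,.707,-.028,1.485,.022,.951,-.075],[.195,.541,.231]),
([.1808,1.0377,.4211,.0349,-.4141,2.0041,1.5346],[.7015,-.1631,.4163]),
([.4707,1.1002,1.0012,.0423,-1.3049,2.0107,1.138],[.6644,-.2751,.3946]),
([.309,.9734,1.1775,1.4196,-1.0388,1.5991,2.2925],[.4451,-.3467,.2602]),
([.7968,1.3216,.939,.0109,-1.2822,1.9384,1.3082],[.5693,-.4788,.2378]),
([.9348,1.5029,.6787,0,-1.1551,1.9884,.9431],[.4983,-.5023,.1224])]
D=[(np.array(q),np.array(p)) for q,p in D]
LO=np.array([-2.71,-.32,-1.57,0,-1.46,0,-2.83]);HI=np.array([2.71,2.16,1.52,2.45,4.6,2.02,2.83])
VM=.7*np.array([1.89,1.89,2.57,2.57,3.01,3.01,3.01])
M=lambda ax,a:Ro.from_euler(ax,a).as_matrix()
def links(q):
    A=M('z',-q[0])@M('y',q[1]);B=A@M('z',-q[2])@M('y',q[3]);C=B@M('z',-q[4])@M('y',q[5]);return A,B,C
def basis(q):
    A,B,C=links(q);return np.c_[[0,0,1],A[:,2],(A@M('z',-q[2]))[:,0],B[:,2],(B@M('z',-q[4]))[:,0],C[:,2],C[:,0]]
L=np.linalg.lstsq(np.vstack([basis(q) for q,_ in D]),np.hstack([p for _,p in D]),rcond=None)
RES=np.hstack([p for _,p in D])-np.vstack([basis(q) for q,_ in D])@L[0];L=L[0]
def fk(q):
    return basis(q)@L, links(q)[2]@M('z',-q[6])@M('z',1.5719)
def err(q,p,R):
    a,b=fk(q);return p-a,Ro.from_matrix(R@b.T).as_rotvec()
def jac(q):
    J=np.zeros((6,7));h=1e-6;p,R=fk(q)
    for i in range(7):
        k=q.copy();k[i]+=h;a,b=fk(k);J[:3,i]=(a-p)/h;J[3:,i]=Ro.from_matrix(b@R.T).as_rotvec()/h
    return J
def step(q,c,mode):
    p,R=fk(q);P=p+R@(np.array(c[:3])*.03);T=R@M('z',np.radians(10)*(c[3] if len(c)>3 else 0))
    if mode[0]=='ls':
        _,w,g=mode
        f=lambda x:np.r_[np.subtract(P,fk(x)[0])*1,w*err(x,P,T)[1],g*(x-q)]
        x=least_squares(f,np.clip(q,LO+1e-6,HI-1e-6),bounds=(LO,HI)).x
    else:
        _,lam,w,n=mode;x=q.copy()
        for _ in range(n):
            e=np.r_[err(x,P,T)];W=np.r_[1,1,1,w,w,w];J=jac(x)*W[:,None];
            x=np.clip(x+J.T@np.linalg.solve(J@J.T+lam**2*np.eye(6),np.hstack(e)*W),LO,HI)
    d=x-q;k=max(1,np.max(abs(d)/(VM*.125)));return q+d/k
E
cat > t.py <<'E'
from kin import *
np.set_printoptions(precision=3,suppress=True);print('L',L,'res',abs(RES).max())
S=[(1,2,[(-1,0,-1)]*6),(2,3,[(.39,-.96,.33)]*9),(3,4,[(-.92,.12,-.07)]*8),(4,5,[(-.96,.28,-.1)]*5)]
for mode in [('ls',.1,1e-3),('ls',.1,1e-2),('ls',.3,1e-2),('ls',1,1e-2),('dls',.05,1,1),('dls',.05,.3,1),('dls',.02,.3,10),('dls',.05,.3,10),('dls',.05,1,20),('dls',.1,.3,5)]:
    o=[]
    for a,b,c in S:
        q=D[a][0].copy()
        for k in c:q=step(q,k,mode)
        o.append(abs(q-D[b][0]).max())
    print(mode,np.array(o),q)
E
timeout 300 python3 t.py
```

```text
L [0.327 0.511 0.024 0.301 0.009 0.285 0.017] res 0.03135445059849554
('ls', 0.1, 0.001) [1.221 0.059 0.126 0.539] [ 0.813  1.286  0.277  0.022 -0.616  1.488  1.315]
('ls', 0.1, 0.01) [0.901 0.067 0.166 0.511] [ 0.788  1.297  0.937  0.036 -1.269  1.478  1.317]
('ls', 0.3, 0.01) [0.929 0.059 0.134 0.375] [ 0.781  1.316  0.92   0.037 -1.254  1.683  1.318]
('ls', 1, 0.01) [0.949 0.059 0.13  0.375] [ 0.771  1.345  0.904  0.037 -1.239  1.863  1.318]
('dls', 0.05, 1, 1) [0.891 1.42  0.287 0.375] [ 0.77   1.347  0.941  0.038 -1.274  1.862  1.318]
('dls', 0.05, 0.3, 1) [0.891 1.404 0.395 0.371] [ 0.783  1.316  0.94   0.031 -1.274  1.691  1.314]
('dls', 0.02, 0.3, 10) [0.912 0.025 0.164 0.283] [ 1.11   1.562  0.881  0.    -1.438  1.866  0.719]
('dls', 0.05, 0.3, 10) [0.907 0.032 0.126 0.376] [ 0.781  1.316  0.933  0.038 -1.266  1.683  1.319]
('dls', 0.05, 1, 20) [0.929 0.034 0.126 0.375] [ 0.771  1.345  0.913  0.038 -1.247  1.862  1.318]
('dls', 0.1, 0.3, 5) [0.892 0.504 0.208 0.373] [ 0.782  1.317  0.94   0.035 -1.274  1.684  1.316]
```

```bash
python3 - <<'E'
s=open('kin.py').read()
s=s.replace("C[:,2],C[:,0]]","C[:,2],C[:,0],A[:,1],B[:,1],C[:,1]]")
open('kin.py','w').write(s)
E
cat > t.py <<'E'
from kin import *
from multiprocessing import Pool
import itertools
np.set_printoptions(precision=3,suppress=True)
S=[(1,2,[(-1,0,-1)]*6),(2,3,[(.39,-.96,.33)]*9),(3,4,[(-.92,.12,-.07)]*8),(4,5,[(-.96,.28,-.1)]*5)]
def run(mode):
    o=[];F=[]
    for a,b,c in S:
        q=D[a][0].copy()
        for k in c:q=step(q,k,mode)
        o.append(abs(q-D[b][0]).max());F.append(q)
    return sum(np.minimum(o,1)),mode,np.array(o),F
if __name__=='__main__':
    print('L',L,'res',abs(RES).max())
    ms=[('dls',l,w,n) for l in(.001,.003,.01,.02,.04) for w in(.2,.5,1) for n in(3,8,20,60)]
    with Pool() as P: R=sorted(P.map(run,ms),key=lambda t:t[0])
    for x in R[:8]: print(x[0],x[1],x[2])
    print(np.array(R[0][3]));print(np.array([D[i][0] for i in(2,3,4,5)]))
E
time timeout 500 python3 t.py
```

```text
L [ 0.313  0.521 -0.     0.29  -0.     0.31  -0.    -0.01  -0.022 -0.   ] res 9.022505761635546e-05
0.997111304583927 ('dls', 0.01, 1, 8) [0.682 0.011 0.154 0.149]
1.0595465145180638 ('dls', 0.01, 0.5, 8) [0.737 0.011 0.129 0.183]
1.061538463587738 ('dls', 0.02, 1, 20) [0.725 0.009 0.054 0.274]
1.0655248631602563 ('dls', 0.01, 0.5, 3) [0.8   0.011 0.116 0.139]
1.0663622223227267 ('dls', 0.01, 1, 3) [0.744 0.011 0.097 0.214]
1.109830236298018 ('dls', 0.02, 0.5, 20) [0.826 0.009 0.111 0.164]
1.1122634180971311 ('dls', 0.01, 0.5, 20) [0.601 0.011 0.179 0.321]
1.1494938575885878 ('dls', 0.02, 1, 8) [0.746 0.009 0.025 0.369]
[[ 0.411  1.32   0.41   0.166 -0.623  1.942  1.218]
 [ 0.298  0.973  1.185  1.414 -1.046  1.604  2.294]
 [ 0.728  1.269  0.906  0.165 -1.175  1.91   1.462]
 [ 0.91   1.496  0.58   0.149 -1.048  1.944  0.978]]
[[ 0.471  1.1    1.001  0.042 -1.305  2.011  1.138]
 [ 0.309  0.973  1.177  1.42  -1.039  1.599  2.292]
 [ 0.797  1.322  0.939  0.011 -1.282  1.938  1.308]
 [ 0.935  1.503  0.679  0.    -1.155  1.988  0.943]]
real	1m7.864s
user	3m56.166s
sys	0m0.190s
```

Kinematics now fit to 0.1 mm, and a clipped damped-least-squares solver mimics the rows well. I'll search short command plans in that model for the tilt, then re-plan after each call.

```bash
cat > plan.py <<'E'
import numpy as np, sys
from multiprocessing import Pool
from kin import L,LO,HI,VM
h,l1,_,l2,_,d,_,ya,yb,yc=L
def rz(a):c,s=np.cos(a),np.sin(a);return np.array([[c,-s,0],[s,c,0],[0,0,1]])
def ry(a):c,s=np.cos(a),np.sin(a);return np.array([[c,0,s],[0,1,0],[-s,0,c]])
AX=np.array([[.974,-.225,0],[.225,.974,0],[0,0,1]]);O=np.array([.482,.0605,0])
def fkj(q,jac=True):
    A1=rz(-q[0]);A=A1@ry(q[1]);B1=A@rz(-q[2]);B=B1@ry(q[3]);C1=B@rz(-q[4]);C=C1@ry(q[5]);R=C@rz(-q[6]+1.5719)
    s=np.array([0,0,h]);e=s+l1*A[:,2]+ya*A[:,1];w=e+l2*B[:,2]+yb*B[:,1];p=w+d*C[:,2]
    if not jac:return p,R,e,w
    ax=np.array([[0,0,-1],A1[:,1],-A[:,2],B1[:,1],-B[:,2],C1[:,1],-C[:,2]])
    og=np.array([s,s,e,e,w,w,p]);
    return p,R,np.vstack([np.cross(ax,p-og).T,ax.T])
def rv(E):
    v=np.array([E[2,1]-E[1,2],E[0,2]-E[2,0],E[1,0]-E[0,1]])/2;s=np.linalg.norm(v);a=np.arctan2(s,(np.trace(E)-1)/2);return v*(a/s if s>1e-9 else 1)
def solve(q,P,T,lam=.01,n=8):
    x=q.copy()
    for _ in range(n):
        p,R,J=fkj(x);e=np.r_[P-p,rv(T@R.T)]
        x=np.clip(x+J.T@np.linalg.solve(J@J.T+lam**2*np.eye(6),e),LO,HI)
    return x
def step(q,c,lam=.01,n=8):
    p,R,_,_=fkj(q,False);x=solve(q,p+R@(np.array(c[:3])*.03),R@rz(np.radians(10)*c[3]),lam,n)
    dq=x-q;return q+dq/max(1,np.max(abs(dq)/(VM*.125)))
def safe(q):
    p,R,e,w=fkj(q,False)
    for x in(p,p-.08*R[:,2],p-.16*R[:,2]+.08*R[:,0],w):
        if x[2]<.13:return False
        a=AX@(x-O)
        if abs(a[0]-.192)<.17 and abs(a[1])<.26 and x[2]<.42:return False
        if x[0]<.2 and abs(x[1])<.2 or np.hypot(*x[:2])<.25:return False
    return p[2]>.17
def tz(q):return (AX@fkj(q,False)[1])[:,2]
GOAL=np.array([.62,0])
def cost(q):
    z=tz(q);return np.linalg.norm(z[:2]-GOAL)+(1 if z[2]>-.5 else 0)
def trial(a):
    q0,seed,ns=a;g=np.random.default_rng(seed);best=(9,)
    for _ in range(60):
        q=q0.copy();pl=[]
        ok=True
        for s in range(g.integers(1,ns+1)):
            c=g.uniform(-1,1,4);c[:3]/=abs(c[:3]).max();c[3]*=g.integers(0,2);c=np.round(c,1);n=int(g.integers(3,11));pl.append((n,c.tolist()))
            for k in range(n):
                q=step(q,c)
                if not safe(q):ok=False;break
            if not ok:break
            f=cost(q)+.002*sum(m for m,_ in pl)
            if f<best[0]:
                m=np.mean([cost(run(q0,pl,*v)) for v in((.02,20),(.01,3))]) if f<best[0]-.02 else 9
                F=.5*f+.5*min(m,2)
                if F<best[0]:best=(F,f,list(pl),q.copy())
    return best
def run(q,pl,lam,n):
    for m,c in pl:
        for _ in range(m):q=step(q,c,lam,n)
    return q
if __name__=='__main__':
    from rig import r
    np.set_printoptions(precision=3,suppress=True)
    q0=np.array(r.sense()['joint_positions']);print('now',tz(q0),fkj(q0,False)[0],cost(q0),safe(q0))
    import os,time;t=time.time();B=[]
    with Pool() as P:
        for b in P.imap_unordered(trial,[(q0,s,int(sys.argv[1])) for s in range(int(sys.argv[2]))]):
            B.append(b)
    B=[b for b in B if len(b)>1];B.sort(key=lambda b:b[0])
    for b in B[:4]:print(b[0],b[1],b[2],b[3],tz(b[3]),fkj(b[3],False)[0])
    print(time.time()-t)
E
python3 -c "
from plan import *
import kin
for q,p in kin.D[:3]:
    a,R,J=fkj(q);print(abs(a-p).max(),abs(J-kin.jac(q)).max())"
```

```text
0.0004580249398901115 0.0005182374776799281
0.0005047427469527799 0.0004148683669861486
0.000435098791886801 0.00046915832716259986
```

```bash
python3 -c "
from h import *
to([.44,-.42,.33])"
```

```text
units [ 6.16092606 -0.35419684 -4.59535588] rows 7 each [ 0.88013229 -0.05059955 -0.65647941]
```

>>> {"method": "carry_out", "body": {
  "commands": [
    {"dx": 0.88,"dy": -0.05,"dz": -0.66,"turn": 0},
    {"dx": 0.88,"dy": -0.05,"dz": -0.66,"turn": 0},
    {"dx": 0.88,"dy": -0.05,"dz": -0.66,"turn": 0},
    {"dx": 0.88,"dy": -0.05,"dz": -0.66,"turn": 0},
    {"dx": 0.88,"dy": -0.05,"dz": -0.66,"turn": 0},
    {"dx": 0.88,"dy": -0.05,"dz": -0.66,"turn": 0},
    {"dx": 0.88,"dy": -0.05,"dz": -0.66,"turn": 0},
    {"dx": 0,"dy": 0,"dz": 0,"turn": 0}
  ]
}}

```text
time: 19.3
tcp_pos: [0.5373, -0.4785, 0.2663]
tool_rot: [-1.937, -2.133, -0.752]
wrist_force: [0.6, 0.1, 0.5]
gripper_width: 0.0
finger_force: 0.0
```

```bash
export OPENBLAS_NUM_THREADS=1; nproc; timeout 400 python3 plan.py 4 40
```

```text
4
now [ 0.1   0.5  -0.86] [ 0.538 -0.478  0.266] 0.7217180683363156 True
0.1677344832781485 0.20269199234214902 [(3, [-1.0, 0.0, -1.0, 0.8]), (9, [1.0, -0.6, -0.9, 0.0]), (10, [-1.0, -0.4, -0.9, 0.5])] [ 1.767  0.706  0.196  0.534 -0.936  2.02  -0.303] [ 0.66   0.154 -0.735] [ 0.033 -0.583  0.581]
0.18524733254455464 0.20687764086513513 [(8, [-0.2, -1.0, -0.9, 1.0]), (7, [-0.0, -1.0, -1.0, 0.9])] [ 1.081  0.639  0.652  0.239 -0.949  2.02  -1.425] [ 0.443  0.001 -0.896] [ 0.314 -0.515  0.655]
0.2764581596423529 0.2756352068430484 [(10, [-0.3, -0.9, -1.0, -0.0]), (8, [1.0, 0.1, -0.7, -0.1])] [ 1.598  1.017  0.531  0.011 -1.458  2.02   0.437] [ 0.691  0.229 -0.686] [ 0.175 -0.663  0.534]
0.31681958711085945 0.31888225335546067 [(7, [-0.1, -0.5, -1.0, -0.0]), (7, [0.3, -0.2, -1.0, -1.0])] [ 1.428  1.034  0.451  0.059 -1.198  2.02   1.952] [ 0.558  0.284 -0.779] [ 0.251 -0.651  0.481]
14.866993188858032
```

```bash
cat > feas.py <<'E'
from plan import *
def path(q,pts,ang,n=25,lam=.01):
    p,R,_,_=fkj(q,False);e=0
    T0=R;cur=p
    for j,X in enumerate(pts):
        X=AX.T@np.array(X)+O
        for t in np.linspace(0,1,n)[1:]:
            T=T0@rz(ang*t) if j==0 else T0@rz(ang)
            q=solve(q,cur+(X-cur)*t,T,lam,6);a,b,_,_=fkj(q,False)
            e=max(e,np.linalg.norm(a-cur-(X-cur)*t)+.2*np.linalg.norm(rv(T@b.T)))
        cur=X
    return e,q
PTS=[(-.09,-.1,.33),(-.08,0,.2),(-.05,0,.065),(.165,0,.065)]
def feas(q):
    out=[]
    for a in np.radians(np.arange(-180,181,20)):
        e,x=path(q,PTS,a);out.append((e,np.degrees(a),(AX@fkj(x,False)[1])[:,0],x))
    out.sort(key=lambda o:o[0]);return out
E
python3 - <<'E'
s=open('plan.py').read()
s=s.replace("for b in B[:4]:print(b[0],b[1],b[2],b[3],tz(b[3]),fkj(b[3],False)[0])","""from feas import feas
    with Pool() as P: F=P.map(feas,[b[3] for b in B[:12]])
    for b,f in zip(B[:12],F):
        print('--',round(b[0],3),b[2],b[3],tz(b[3]),fkj(b[3],False)[0])
        print('  feas',[(round(float(o[0]),3),round(float(o[1])),o[2].round(2).tolist()) for o in f[:5]])""")
open('plan.py','w').write(s)
E
export OPENBLAS_NUM_THREADS=1; timeout 500 python3 plan.py 4 300
```

```text
now [ 0.1   0.5  -0.86] [ 0.538 -0.478  0.266] 0.7217180683363156 True
-- 0.126 [(6, [-0.1, -1.0, -0.9, -0.0]), (9, [0.2, -0.9, -1.0, -0.7]), (4, [0.4, 1.0, -0.9, -0.2])] [ 1.884  1.111  0.526  0.011 -1.411  2.02   1.627] [ 0.709  0.078 -0.701] [-0.032 -0.704  0.463]
  feas [(0.575, -160, [-0.18, -0.92, 0.35]), (0.705, -180, [-0.01, -0.78, 0.62]), (0.767, -140, [-0.37, -0.93, 0.08]), (0.768, -60, [-0.84, 0.54, 0.0]), (0.776, 20, [-0.78, 0.55, -0.29])]
-- 0.146 [(7, [0.0, -0.9, -1.0, -0.4]), (9, [0.7, 0.4, -1.0, -0.1])] [ 1.271  0.666  0.589  0.317 -1.068  2.02   1.705] [ 0.528  0.091 -0.844] [ 0.251 -0.55   0.639]
  feas [(0.329, 180, [0.67, -0.72, 0.16]), (0.33, 160, [0.86, -0.45, 0.24]), (0.33, -140, [0.03, -0.99, 0.1]), (0.33, 140, [0.96, -0.12, 0.25]), (0.331, 120, [0.95, 0.22, 0.21])]
-- 0.149 [(5, [0.1, -0.9, -1.0, 0.3]), (7, [-1.0, -0.6, -0.9, 0.9]), (5, [-1.0, 0.2, -0.9, 0.0])] [ 1.914  1.211  0.516  0.015 -1.105  2.02  -0.385] [ 0.518  0.091 -0.851] [-0.121 -0.711  0.342]
  feas [(0.322, 20, [0.77, -0.6, 0.23]), (0.323, 140, [-0.63, -0.77, -0.06]), (0.329, 40, [0.56, -0.82, 
[... 2737 characters left out ...]
 0.866  0.791 -1.1    2.02   0.297] [ 0.512  0.173 -0.842] [ 0.108 -0.572  0.524]
  feas [(0.456, -160, [-0.86, 0.06, -0.51]), (0.577, 20, [0.95, -0.07, 0.32]), (0.642, 160, [-0.74, -0.64, -0.21]), (0.651, -120, [-0.75, 0.59, -0.31]), (0.754, 140, [-0.44, -0.85, -0.3])]
-- 0.221 [(5, [1.0, 0.3, -0.7, -0.6]), (3, [-0.4, -0.5, -1.0, 0.0]), (9, [-0.0, -0.9, -1.0, 1.0]), (4, [0.0, -1.0, -0.8, 0.3])] [ 1.519  0.591  0.255  0.574 -0.95   2.02  -0.694] [ 0.62   0.223 -0.752] [ 0.16  -0.527  0.633]
  feas [(0.678, 160, [-0.9, 0.44, -0.01]), (0.684, 180, [-0.85, 0.53, 0.03]), (0.694, -140, [-0.77, 0.56, -0.3]), (0.709, 140, [-0.7, 0.22, -0.68]), (0.744, -120, [-0.78, 0.55, -0.29])]
115.06015300750732
```

```bash
cat > beam.py <<'E'
from plan import *
from feas import feas,path
W=float(sys.argv[1]) if len(sys.argv)>1 else .2
def c2(q):
    z=tz(q);return np.linalg.norm(z[:2]-GOAL)+(1 if z[2]>-.5 else 0)+W*(abs(q[2])+abs(q[4]))
def ext(a):
    q0,pl,seed=a;g=np.random.default_rng(seed);out=[]
    for _ in range(8):
        c=g.uniform(-1,1,4);c[:3]/=abs(c[:3]).max();c[3]*=g.integers(0,2)*.7;c=np.round(c,1);q=q0.copy();n=int(g.integers(3,11))
        for k in range(n):
            q=step(q,c)
            if not safe(q):break
        else: out.append((c2(q)+.001*sum(m for m,_ in pl),q,pl+[(n,c.tolist())]))
    return out
if __name__=='__main__':
    from rig import r
    np.set_printoptions(precision=3,suppress=True)
    q0=np.array(r.sense()['joint_positions']);print('now',tz(q0),fkj(q0,False)[0],c2(q0));S=[(9,q0,[])]*60;allb=[];sd=0
    with Pool() as P:
        for dep in range(6):
            o=sum(P.map(ext,[(s[1],s[2],sd+i) for i,s in enumerate(S)],chunksize=4),[]);sd+=1000
            o.sort(key=lambda t:t[0]);allb+=o[:10];S=o[:60]+[o[i] for i in np.random.default_rng(sd).choice(len(o),min(60,len(o)),False)]
            print(dep,o[0][0],o[0][1],tz(o[0][1]),flush=True)
        allb.sort(key=lambda t:t[0]);top=allb[:8]
        for b,f in zip(top,P.map(feas,[b[1] for b in top])):
            print('--',round(b[0],3),b[2],b[1],tz(b[1]),fkj(b[1],False)[0]);print('  robust',[tz(run(q0,b[2],*v)).round(2).tolist() for v in((.02,20),(.01,3))],'feas',[(round(float(o[0]),3),round(float(o[1])),o[2].round(2).tolist()) for o in f[:3]])
E
export OPENBLAS_NUM_THREADS=1; timeout 550 python3 beam.py .2
```

```text
now [ 0.1   0.5  -0.86] [ 0.538 -0.478  0.266] 1.1974625938564973
0 0.7706062797147275 [ 1.395  1.116  0.845  0.025 -1.429  2.02   1.035] [ 0.439  0.259 -0.86 ]
1 0.47327480202960837 [ 1.503  0.774  0.71   0.322 -1.29   2.02   0.4  ] [ 0.599  0.063 -0.798]
2 0.21201404685353087 [ 1.969  0.695 -0.017  0.429 -0.65   2.02   1.275] [ 0.56  -0.007 -0.828]
3 0.18473344684534207 [ 1.815  0.995  0.016  0.    -0.769  2.02   1.466] [ 0.616 -0.004 -0.788]
4 0.16964023613851273 [ 2.643  1.242 -0.262  0.385 -0.218  1.973  0.665] [ 0.594  0.032 -0.804]
5 0.1509903709079625 [ 2.651  0.91   0.017  1.087 -0.401  1.655 -0.618] [ 0.592  0.009 -0.806]
-- 0.151 [(10, [1.0, -0.6, -0.5, 0.0]), (10, [-0.7, -0.9, -1.0, 0.3]), (7, [-1.0, -0.4, -0.9, 0.3]), (5, [-1.0, 0.3, 0.8, 0.3]), (6, [-0.2, -0.4, -1.0, 0.7]), (10, [-0.0, 1.0, 0.4, 0.0])] [ 2.651  0.91   0.017  1.087 -0.401  1.655 -0.618] [ 0.592  0.009 -0.806] [-0.433 -0.325  0.264]
  robust [[0.84, 0.16, -0.52], [0.92, -0.0, -0.39]] feas [(0.724, -180, [-0.74, 0.6, -0.31]), (0.807, -160, [-0.76, 0.58, -0.3]), (0.86, 80, [-0.9, 0.43, 0.04])]
-- 0.165 [(5,
[... 2336 characters left out ...]
0.8, 1.0, 0.7, -0.0])] [ 0.873  0.33   0.009  1.087 -0.341  1.225  1.218] [ 0.563 -0.039 -0.825] [ 0.434 -0.421  0.595]
  robust [[0.85, -0.02, -0.53], [0.57, -0.18, -0.8]] feas [(0.106, 40, [0.15, 0.99, 0.06]), (0.111, 60, [0.42, 0.87, 0.25]), (0.125, -180, [0.41, -0.86, 0.32])]
-- 0.175 [(5, [0.5, 0.4, -1.0, 0.0]), (9, [1.0, -0.7, -0.9, 0.0]), (8, [-0.3, -1.0, -0.5, 0.0]), (8, [-1.0, -0.3, 0.1, -0.4]), (10, [0.9, 1.0, -0.3, -0.0])] [ 1.499  0.213  0.044  0.897 -0.666  1.778  1.349] [ 0.618 -0.002 -0.786] [ 0.172 -0.414  0.708]
  robust [[0.58, -0.02, -0.82], [0.51, 0.14, -0.85]] feas [(0.691, -140, [-0.45, -0.89, -0.0]), (0.724, -80, [-0.99, -0.1, -0.13]), (0.74, -60, [-0.76, 0.26, -0.6])]
```

Useful: with the tilt, the near part of the rail is out of reach, so the first 80 mm must be pushed without the outward tilt. The present sideways tilt will do for that. I'll check this approach in the model.

```bash
cat > chk.py <<'E'
from feas import *
from rig import r
np.set_printoptions(precision=3,suppress=True)
q=np.array(r.sense()['joint_positions']);print(q,(AX@fkj(q,False)[1]).T)
pts=[(-.07,-.12,.27),(-.055,0,.2),(-.05,0,.062),(.075,0,.062)]
for a in range(-120,121,20):
    e,x=path(q,pts,np.radians(a));print(a,round(e,3),'toolx',(AX@fkj(x,False)[1])[:,0],x)
E
python3 chk.py
```

```text
[ 0.891  1.318  0.924  0.001 -1.455  2.024  0.8  ] [[-0.34   0.829  0.443]
 [ 0.935  0.248  0.253]
 [ 0.1    0.5   -0.86 ]]
-120 1.308 toolx [-0.734  0.643 -0.216] [ 2.71  2.16  1.52  0.   -1.46  2.02 -2.83]
-100 1.25 toolx [-0.734  0.643 -0.216] [ 2.71  2.16  1.52  0.   -1.46  2.02 -2.83]
-80 1.154 toolx [-0.996  0.041 -0.077] [-0.393  1.572  1.52   1.946  4.459  2.02   2.83 ]
-60 1.157 toolx [-0.562 -0.653 -0.508] [-2.71  -0.32   1.52   2.45  -0.815  0.     2.108]
-40 1.16 toolx [-0.612 -0.631 -0.477] [-2.71  -0.32   1.52   2.45   0.063  0.     1.168]
-20 1.163 toolx [-0.956 -0.282 -0.083] [-2.71  -0.32   1.52   2.45  -0.825  0.     1.416]
0 1.165 toolx [-0.868  0.293  0.401] [-2.358 -0.32   1.52   2.45   3.459  0.621  2.83 ]
20 1.185 toolx [-0.728  0.261  0.633] [-2.709 -0.32   1.52   2.45   3.037  0.623  2.83 ]
40 1.17 toolx [-0.5    0.396  0.77 ] [-2.705 -0.32   1.52   2.45   2.703  0.79   2.83 ]
60 1.76 toolx [-0.218  0.356  0.909] [-2.71  -0.32   1.52   2.45   2.533  0.899  2.631]
80 1.51 toolx [0.848 0.503 0.164] [-0.313  1.229  1.008  1.943 -1.46   1.42   0.274]
100 1.537 toolx [ 0.25  -0.527  0.812] [ 0.596  2.12   1.52   2.45   0.383  2.02  -2.83 ]
120 1.829 toolx [ 0.98  -0.199 -0.002] [-0.373  1.375  1.241  1.946  4.548  1.679 -0.439]
```

```bash
cat > ikc.py <<'E'
from plan import *
from scipy.optimize import least_squares
np.set_printoptions(precision=2,suppress=True)
def ik(x,z,n=40,seed=0):
    P=AX.T@np.array(x)+O;Z=AX.T@np.array([z[0],z[1],-np.sqrt(1-z[0]**2-z[1]**2)]);g=np.random.default_rng(seed);S=[]
    for _ in range(n):
        f=lambda q:np.r_[fkj(q,False)[0]-P,fkj(q,False)[1][:,2]-Z,1e-3*(q-[0,.5,0,1.5,0,1,0])]
        s=least_squares(f,g.uniform(LO,HI),bounds=(LO,HI))
        if np.linalg.norm(s.fun[:6])<5e-3:S.append(s.x)
    return S
if __name__=='__main__':
    for z in[(.5,0),(.5,-.25),(.55,-.25),(.55,-.35),(.6,-.2)]:
        for x in[(-.03,0,.075),(0,0,.075),(.08,0,.075),(.15,0,.07)]:
            S=ik(x,z,12);print(z,x,len(S),'/12', min(S,key=lambda q:abs(q[2])+abs(q[4])) if S else '')
E
OPENBLAS_NUM_THREADS=1 timeout 400 python3 ikc.py
```

```text
(0.5, 0) (-0.03, 0, 0.075) 0 /12 
(0.5, 0) (0, 0, 0.075) 9 /12 [ 0.18  1.19 -1.2   2.45  1.93  1.46  0.  ]
(0.5, 0) (0.08, 0, 0.075) 9 /12 [ 0.12  1.   -0.72  2.21  2.07  0.92  0.  ]
(0.5, 0) (0.15, 0, 0.07) 8 /12 [ 0.13  1.   -0.61  1.98  1.99  0.73  0.  ]
(0.5, -0.25) (-0.03, 0, 0.075) 11 /12 [-0.28  1.   -0.59  2.39  1.81  1.1   0.  ]
(0.5, -0.25) (0, 0, 0.075) 11 /12 [-0.24  0.98 -0.54  2.31  1.82  1.04  0.  ]
(0.5, -0.25) (0.08, 0, 0.075) 10 /12 [-0.19  0.96 -0.4   2.09  1.78  0.86  0.  ]
(0.5, -0.25) (0.15, 0, 0.07) 9 /12 [-0.2   0.98 -0.24  1.88  1.68  0.69  0.  ]
(0.55, -0.25) (-0.03, 0, 0.075) 10 /12 [-0.31  1.04 -0.6   2.43  1.85  1.2   0.  ]
(0.55, -0.25) (0, 0, 0.075) 10 /12 [-0.27  1.01 -0.55  2.35  1.87  1.13  0.  ]
(0.55, -0.25) (0.08, 0, 0.075) 11 /12 [-0.2   0.99 -0.43  2.13  1.86  0.95  0.  ]
(0.55, -0.25) (0.15, 0, 0.07) 10 /12 [-0.18  1.   -0.31  1.93  1.8   0.79  0.  ]
(0.55, -0.35) (-0.03, 0, 0.075) 9 /12 [-0.42  1.04 -0.49  2.35  1.73  1.14  0.  ]
(0.55, -0.35) (0, 0, 0.075) 11 /12 [-0.38  1.02 -0.44  2.28  1.75  1.09  0.  ]
(0.55, -0.35) (0.08, 0, 0.075) 10 /12 [-0.32  1.   -0.3   2.07  1.74  0.94  0.  ]
(0.55, -0.35) (0.15, 0, 0.07) 10 /12 [-0.31  1.02 -0.16  1.87  1.66  0.79  0.  ]
(0.6, -0.2) (-0.03, 0, 0.075) 0 /12 
(0.6, -0.2) (0, 0, 0.075) 9 /12 [-0.25  1.06 -0.6   2.43  1.97  1.25  0.  ]
(0.6, -0.2) (0.08, 0, 0.075) 10 /12 [-0.16  1.01 -0.49  2.2   2.    1.06  0.  ]
(0.6, -0.2) (0.15, 0, 0.07) 11 /12 [-0.12  1.02 -0.4   2.    1.97  0.9   0.  ]
```

```bash
date
cat > beam2.py <<'E'
from plan import *
def lin(q,A,B,T,n,it=4):
    e=0
    for t in np.linspace(0,1,n+1)[1:]:
        X=A+(B-A)*t;q=solve(q,X,T,.01,it);p,R,_,_=fkj(q,False);e=max(e,np.linalg.norm(p-X)+.2*np.linalg.norm(rv(T@R.T)))
    return q,e
W=lambda x:AX.T@np.array(x)+O
def task(q):
    p,R,_,_=fkj(q,False)
    a,e1=lin(q,p,W((-.03,-.05,.3)),R,8);b,e2=lin(a,W((-.03,-.05,.3)),W((-.02,0,.078)),R,6);c,e3=lin(b,W((-.02,0,.078)),W((.155,0,.075)),R,6)
    return (e1,e2,e3),c
def c2(q,full=False):
    Z=AX@fkj(q,False)[1];z=Z[:,2];s=max(0,.45-z[0])+max(0,z[0]-.65)+max(0,abs(z[1])-.3)+.2*max(0,Z[0,0]+.4)
    e,_=task(q);return s+.7*min(max(e),1)+.1*sum(e)/3
def ext(a):
    q0,pl,seed=a;g=np.random.default_rng(seed);out=[]
    for _ in range(8):
        c=g.uniform(-1,1,4);c[:3]/=abs(c[:3]).max();c[3]*=g.integers(0,2)*.7;c=np.round(c,1);q=q0.copy();n=int(g.integers(3,11))
        for k in range(n):
            q=step(q,c)
            if not safe(q):break
        else: out.append((c2(q)+.001*sum(m for m,_ in pl),q,pl+[(n,c.tolist())]))
    return out
def beam(q0,T,seed=0):
    import time;t=time.time();S=[(9,q0,[])]*120;allb=[];sd=seed
    with Pool(4) as P:
        while time.time()-t<T:
            o=sum(P.map(ext,[(s[1],s[2],sd+i) for i,s in enumerate(S)],chunksize=3),[]);sd+=1000
            o.sort(key=lambda t:t[0]);allb+=o[:5];S=o[:50]+[o[i] for i in np.random.default_rng(sd).choice(min(400,len(o)),70)]
            print(round(o[0][0],3),o[0][1],tz(o[0][1]),len(o[0][2]),flush=True)
    allb.sort(key=lambda t:t[0]);return allb
if __name__=='__main__':
    from rig import r
    np.set_printoptions(precision=2,suppress=True)
    q0=np.array(r.sense()['joint_positions'])
    for b in beam(q0,float(sys.argv[1]))[:3]:
        print('--',round(b[0],3),b[1],tz(b[1]),fkj(b[1],False)[0],np.array(task(b[1])[0]))
        for s in b[2]:print('   ',s)
        print('  robust',[(round(c2(x),2),tz(x)) for x in(run(q0,b[2],*v) for v in((.02,20),(.01,3)))])
E
OPENBLAS_NUM_THREADS=1 timeout 200 python3 beam2.py 110
```

```text
Mon Nov 30 05:41:08 UTC 2026
0.258 [ 1.16  1.02  0.87  0.03 -1.46  2.02  0.89] [ 0.42  0.29 -0.86] 1
0.226 [ 1.37  1.3   0.79  0.02 -1.35  1.86  1.51] [ 0.44  0.27 -0.86] 2
0.133 [ 1.21  0.19  0.46  1.34 -0.59  1.63  2.45] [ 0.48  0.08 -0.87] 3
0.038 [ 1.69  0.74  0.52  0.03 -1.16  2.02  2.  ] [ 0.56 -0.16 -0.81] 4
0.039 [ 1.56  0.4   0.58  0.48 -1.    2.02  2.37] [ 0.57 -0.19 -0.8 ] 5
0.039 [ 1.49  0.37  0.47  1.71 -0.69  1.18  2.83] [ 0.44 -0.07 -0.89] 6
0.036 [ 1.71  0.61  0.39  0.33 -0.88  2.01  2.05] [ 0.51 -0.15 -0.85] 7
0.038 [ 1.25  0.22  0.56  0.94 -0.61  1.8   1.88] [ 0.46 -0.14 -0.88] 8
0.042 [ 1.02  0.3   0.52  0.5  -0.61  1.98  1.43] [ 0.46 -0.14 -0.88] 9
0.047 [ 0.25  0.04  0.41  1.12 -0.08  1.48  0.94] [ 0.46 -0.14 -0.88] 10
0.048 [ 1.2   0.29  0.54  1.22 -0.66  1.48  2.09] [ 0.51 -0.14 -0.85] 11
0.052 [ 0.93  0.12  0.51  1.37 -0.51  1.34  1.86] [ 0.51 -0.14 -0.85] 12
-- 0.036 [ 1.71  0.61  0.39  0.33 -0.88  2.01  2.05] [ 0.51 -0.15 -0.85] [ 0.   -0.58  0.66] [0. 0. 0.]
    (9, [0.3, -0.5, -1.0, -0.0])
    (3, [-1.0, -0.4, 0.9, -0.5])
    (3, [-0.6, -1.0, 0.9, -0.6])
 
[... 358 characters left out ...]
-0.9, -1.0, 0.0])
    (3, [0.2, -1.0, -0.6, 0.0])
    (6, [0.7, -1.0, -0.6, 0.0])
    (6, [1.0, 0.9, -0.6, 0.0])
    (4, [-1.0, -0.0, 0.0, -0.0])
    (4, [1.0, -0.4, 0.2, 0.0])
    (5, [-0.2, 1.0, 0.4, -0.5])
    (4, [0.7, -0.3, -1.0, -0.1])
  robust [(np.float64(0.7), array([ 0.5 , -0.12, -0.86])), (np.float64(0.91), array([0.98, 0.21, 0.07]))]
-- 0.038 [ 1.69  0.74  0.52  0.03 -1.16  2.02  2.  ] [ 0.56 -0.16 -0.81] [ 0.06 -0.63  0.66] [0.   0.02 0.  ]
    (10, [-0.0, -0.9, -1.0, 0.0])
    (4, [-0.7, -0.3, 1.0, -0.6])
    (8, [0.6, -1.0, -0.6, -0.0])
    (10, [0.1, 1.0, -1.0, -0.3])
  robust [(np.float64(0.02), array([ 0.54, -0.16, -0.82])), (np.float64(0.81), array([ 0.6 , -0.11, -0.79]))]
```

The model finds plans where the whole task is feasible with a 30° to 33° tilt. I'll run the third plan a segment at a time, re-checking as I go.

>>> {"method": "carry_out", "body": {
  "commands": [
    {"dx": 0,"dy": -0.9,"dz": -1,"turn": 0},
    {"dx": 0,"dy": -0.9,"dz": -1,"turn": 0},
    {"dx": 0,"dy": -0.9,"dz": -1,"turn": 0},
    {"dx": 0,"dy": -0.9,"dz": -1,"turn": 0},
    {"dx": 0,"dy": -0.9,"dz": -1,"turn": 0},
    {"dx": 0,"dy": -0.9,"dz": -1,"turn": 0},
    {"dx": 0,"dy": -0.9,"dz": -1,"turn": 0},
    {"dx": 0,"dy": -0.9,"dz": -1,"turn": 0},
    {"dx": 0,"dy": -0.9,"dz": -1,"turn": 0},
    {"dx": 0,"dy": -0.9,"dz": -1,"turn": 0}
  ]
}}

```text
time: 20.55
tcp_pos: [0.2972, -0.5727, 0.3622]
tool_rot: [-2.024, -2.146, -0.775]
wrist_force: [0.1, -1.0, 0.7]
gripper_width: 0.0
finger_force: 0.0
```

```bash
cat > cmp.py <<'E'
# state now, and what the given remaining segments would give
from beam2 import *
from rig import r
import ast
np.set_printoptions(precision=2,suppress=True)
q=np.array(r.sense()['joint_positions']);print('q',q,'tz',tz(q),'tcp',fkj(q,False)[0],'cost',c2(q),np.array(task(q)[0]),'t',r.sense()['time'])
if len(sys.argv)>1:
    pl=ast.literal_eval(sys.argv[1])
    for v in((.01,8),(.02,20),(.01,3)):
        x=run(q,pl,*v);print(v,x,tz(x),fkj(x,False)[0],round(c2(x),3))
E
python3 cmp.py "[(4,[-.7,-.3,1,-.6]),(8,[.6,-1,-.6,0]),(10,[.1,1,-1,-.3])]"
```

```text
q [ 1.28  1.03 -0.36  0.36 -0.17  2.02  1.06] tz [ 0.17  0.47 -0.87] tcp [ 0.3  -0.57  0.36] cost 0.5763361533893206 [0.   0.15 0.1 ] t 20.55
(0.01, 8) [ 1.48  0.74 -0.33  0.08 -0.12  2.02  2.08] [ 0.44 -0.1  -0.89] [ 0.16 -0.63  0.62] 0.014
(0.02, 20) [ 1.48  0.73 -0.21  0.09 -0.24  2.02  2.09] [ 0.44 -0.1  -0.89] [ 0.15 -0.62  0.62] 0.015
(0.01, 3) [ 1.48  0.73 -0.41  0.08 -0.06  2.02  2.08] [ 0.44 -0.1  -0.89] [ 0.15 -0.63  0.62] 0.011
```

All solver variants now agree, so I continue.

>>> {"method": "carry_out", "body": {
  "commands": [
    {"dx": -0.7,"dy": -0.3,"dz": 1,"turn": -0.6},
    {"dx": -0.7,"dy": -0.3,"dz": 1,"turn": -0.6},
    {"dx": -0.7,"dy": -0.3,"dz": 1,"turn": -0.6},
    {"dx": -0.7,"dy": -0.3,"dz": 1,"turn": -0.6},
    {"dx": 0.6,"dy": -1,"dz": -0.6,"turn": 0},
    {"dx": 0.6,"dy": -1,"dz": -0.6,"turn": 0},
    {"dx": 0.6,"dy": -1,"dz": -0.6,"turn": 0},
    {"dx": 0.6,"dy": -1,"dz": -0.6,"turn": 0},
    {"dx": 0.6,"dy": -1,"dz": -0.6,"turn": 0},
    {"dx": 0.6,"dy": -1,"dz": -0.6,"turn": 0}
  ]
}}

```text
time: 21.8
tcp_pos: [0.0869, -0.6224, 0.2584]
tool_rot: [1.571, 2.58, 0.806]
wrist_force: [-0.9, 0.1, 0.2]
gripper_width: -0.003
finger_force: 0.0
```

```bash
python3 cmp.py "[(2,[.6,-1,-.6,0]),(10,[.1,1,-1,-.3])]";OPENBLAS_NUM_THREADS=1 timeout 200 python3 beam2.py 25
```

```text
q [ 1.61  1.1  -0.4   0.57 -0.01  1.89  1.82] tz [ 0.17  0.47 -0.87] tcp [ 0.09 -0.62  0.26] cost 0.5572530888114972 [0.   0.15 0.1 ] t 21.8
(0.01, 8) [ 1.48  0.74 -0.33  0.08 -0.13  2.02  2.08] [ 0.44 -0.1  -0.89] [ 0.16 -0.63  0.62] 0.015
(0.02, 20) [ 1.48  0.73 -0.21  0.09 -0.24  2.02  2.09] [ 0.44 -0.1  -0.89] [ 0.15 -0.62  0.62] 0.016
(0.01, 3) [ 1.48  0.73 -0.4   0.08 -0.06  2.02  2.08] [ 0.44 -0.1  -0.89] [ 0.15 -0.63  0.62] 0.012
0.018 [ 1.44  0.88 -0.27  0.   -0.23  2.02  1.51] [ 0.46 -0.   -0.89] 1
0.005 [ 1.56  0.8  -0.19  0.   -0.32  2.02  1.56] [ 0.49 -0.12 -0.86] 2
0.011 [ 1.73  0.93 -0.15  0.   -0.37  2.02  1.98] [ 0.45 -0.09 -0.89] 3
-- 0.005 [ 1.56  0.8  -0.19  0.   -0.32  2.02  1.56] [ 0.49 -0.12 -0.86] [ 0.12 -0.65  0.61] [0. 0. 0.]
    (5, [0.5, 0.4, -1.0, 0.0])
    (8, [0.2, 0.5, -1.0, -0.0])
  robust [(np.float64(0.0), array([ 0.5 , -0.18, -0.85])), (np.float64(0.0), array([ 0.48, -0.09, -0.87]))]
-- 0.011 [ 1.73  0.93 -0.15  0.   -0.37  2.02  1.98] [ 0.45 -0.09 -0.89] [-0.   -0.7   0.52] [0. 0. 0.]
    (5, [0.5, 0.4, -1.0, 0.0])
    (5, [0.8, -0.6, -1.0, 0.0])
    (3, [-0.8, 0.8, -1.0, -0.5])
  robust [(np.float64(0.01), array([ 0.44, -0.2 , -0.88])), (np.float64(0.02), array([ 0.43, -0.03, -0.9 ]))]
-- 0.012 [ 1.69  0.79 -0.18  0.13 -0.38  2.02  1.91] [ 0.48 -0.06 -0.88] [ 0.04 -0.65  0.59] [0.   0.01 0.  ]
    (6, [-0.4, 0.5, -1.0, -0.1])
    (10, [0.6, 0.2, -1.0, -0.1])
  robust [(np.float64(0.78), array([ 0.49, -0.13, -0.86])), (np.float64(0.01), array([ 0.45, -0.  , -0.89]))]
```

>>> {"method": "carry_out", "body": {
  "commands": [
    {"dx": 0.5,"dy": 0.4,"dz": -1,"turn": 0},
    {"dx": 0.5,"dy": 0.4,"dz": -1,"turn": 0},
    {"dx": 0.5,"dy": 0.4,"dz": -1,"turn": 0},
    {"dx": 0.5,"dy": 0.4,"dz": -1,"turn": 0},
    {"dx": 0.5,"dy": 0.4,"dz": -1,"turn": 0},
    {"dx": 0.2,"dy": 0.5,"dz": -1,"turn": 0},
    {"dx": 0.2,"dy": 0.5,"dz": -1,"turn": 0},
    {"dx": 0.2,"dy": 0.5,"dz": -1,"turn": 0},
    {"dx": 0.2,"dy": 0.5,"dz": -1,"turn": 0},
    {"dx": 0.2,"dy": 0.5,"dz": -1,"turn": 0}
  ]
}}

```text
time: 23.05
tcp_pos: [0.0822, -0.5006, 0.5072]
tool_rot: [1.573, 2.514, 0.667]
wrist_force: [0.2, -0.4, -0.2]
gripper_width: -0.005
finger_force: 0.0
```

```bash
python3 cmp.py "[(3,[.2,.5,-1,0])]"; python3 cmp.py "[(6,[.2,.5,-1,0])]"|tail -3
```

```text
q [ 1.72  0.66 -0.55  0.73 -0.09  2.02  1.65] tz [ 0.23  0.37 -0.9 ] tcp [ 0.08 -0.5   0.51] cost 0.4262957501113158 [0.   0.18 0.14] t 23.05
(0.01, 8) [ 1.56  0.79 -0.46  0.08 -0.14  2.02  1.53] [ 0.51 -0.02 -0.86] [ 0.14 -0.64  0.59] 0.041
(0.02, 20) [ 1.58  0.76 -0.43  0.09 -0.18  2.02  1.54] [ 0.52 -0.04 -0.85] [ 0.13 -0.63  0.61] 0.035
(0.01, 3) [ 1.58  0.76 -0.51  0.09 -0.11  2.02  1.53] [ 0.52 -0.05 -0.85] [ 0.13 -0.63  0.62] 0.034
(0.01, 8) [ 1.53  0.76 -0.34  0.   -0.29  2.02  1.42] [ 0.57 -0.08 -0.82] [ 0.16 -0.63  0.64] 0.054
(0.02, 20) [ 1.58  0.67 -0.33  0.   -0.32  2.02  1.46] [ 0.59 -0.17 -0.79] [ 0.13 -0.6   0.7 ] 0.34
(0.01, 3) [ 1.52  0.73 -0.45  0.   -0.16  2.02  1.44] [ 0.57 -0.11 -0.81] [ 0.16 -0.62  0.66] 0.229
```

>>> {"method": "carry_out", "body": {
  "commands": [
    {"dx": 0.2,"dy": 0.5,"dz": -1,"turn": 0},
    {"dx": 0.2,"dy": 0.5,"dz": -1,"turn": 0},
    {"dx": 0.2,"dy": 0.5,"dz": -1,"turn": 0}
  ]
}}

```text
time: 23.42
tcp_pos: [0.0933, -0.4603, 0.5582]
tool_rot: [1.57, 2.478, 0.616]
wrist_force: [-0.4, -0.1, 0.7]
gripper_width: 0.0
finger_force: 0.0
```

```bash
python3 cmp.py "[(2,[.2,.5,-1,0])]"; date
```

```text
q [ 1.78  0.56 -0.7   0.78 -0.08  2.02  1.55] tz [ 0.27  0.33 -0.91] tcp [ 0.09 -0.46  0.56] cost 0.37015775748125135 [0.   0.2  0.17] t 23.425
(0.01, 8) [ 1.66  0.62 -0.66  0.35 -0.09  2.02  1.46] [ 0.48  0.07 -0.87] [ 0.14 -0.55  0.64] 0.049
(0.02, 20) [ 1.66  0.61 -0.64  0.36 -0.11  2.02  1.47] [ 0.48  0.07 -0.87] [ 0.13 -0.54  0.64] 0.049
(0.01, 3) [ 1.67  0.61 -0.68  0.35 -0.08  2.02  1.46] [ 0.48  0.07 -0.87] [ 0.14 -0.54  0.64] 0.049
Mon Nov 30 05:44:40 UTC 2026
```

>>> {"method": "carry_out", "body": {
  "commands": [
    {"dx": 0.2,"dy": 0.5,"dz": -1,"turn": 0},
    {"dx": 0.2,"dy": 0.5,"dz": -1,"turn": 0},
    {"dx": 0.2,"dy": 0.5,"dz": -1,"turn": 0},
    {"dx": 0.2,"dy": 0.5,"dz": -1,"turn": 0},
    {"dx": 0.2,"dy": 0.5,"dz": -1,"turn": 0},
    {"dx": 0.2,"dy": 0.5,"dz": -1,"turn": 0}
  ]
}}

```text
time: 24.18
tcp_pos: [0.1154, -0.3779, 0.6447]
tool_rot: [1.554, 2.388, 0.535]
wrist_force: [0.0, 0.1, -0.2]
gripper_width: 0.0
finger_force: 0.0
```

```bash
python3 cmp.py "[(2,[.2,.5,-1,0])]"; OPENBLAS_NUM_THREADS=1 timeout 200 python3 beam2.py 15
```

```text
q [ 1.99  0.42 -1.1   0.82 -0.07  2.02  1.33] tz [ 0.34  0.25 -0.9 ] tcp [ 0.12 -0.38  0.64] cost 0.31245970410446877 [0.   0.27 0.25] t 24.175
(0.01, 8) [ 1.78  0.45 -1.03  0.38 -0.03  2.02  1.22] [ 0.59  0.05 -0.81] [ 0.17 -0.45  0.74] 0.472
(0.02, 20) [ 1.78  0.45 -0.99  0.39 -0.06  2.02  1.23] [ 0.59  0.05 -0.81] [ 0.16 -0.45  0.74] 0.472
(0.01, 3) [ 1.79  0.45 -1.05  0.39 -0.02  2.02  1.21] [ 0.59  0.05 -0.81] [ 0.17 -0.44  0.74] 0.472
0.041 [ 0.86  0.57 -0.39  0.06  0.05  2.02  1.1 ] [ 0.52 -0.02 -0.86] 1
0.024 [ 1.76  0.94 -0.76  0.05  0.23  2.02  2.43] [ 0.43 -0.05 -0.9 ] 2
-- 0.024 [ 1.76  0.94 -0.76  0.05  0.23  2.02  2.43] [ 0.43 -0.05 -0.9 ] [-0.01 -0.7   0.49] [0. 0. 0.]
    (5, [-0.4, -1.0, 0.3, -0.0])
    (6, [-0.4, -1.0, -0.1, -0.6])
  robust [(np.float64(0.01), array([ 0.48, -0.06, -0.87])), (np.float64(0.69), array([ 0.34,  0.06, -0.94]))]
-- 0.034 [ 1.32  0.73 -0.35  0.   -0.15  2.02  1.43] [ 0.52 -0.07 -0.85] [ 0.26 -0.59  0.65] [0.   0.04 0.  ]
    (7, [-0.2, -1.0, 0.0, -0.3])
    (8, [-0.3, 1.0, -0.7, 0.2])
  robust [(np.float64(0.76), array([ 0.62, -0.22, -0.75])), (np.float64(0.02), array([ 0.43, -0.13, -0.9 ]))]
-- 0.035 [ 1.88  0.94 -0.77  0.17  0.2   2.02  1.91] [ 0.42  0.02 -0.9 ] [-0.07 -0.68  0.46] [0.01 0.01 0.  ]
    (5, [0.3, -0.7, 1.0, 0.0])
    (8, [-0.7, -1.0, -0.6, 0.0])
  robust [(np.float64(0.78), array([ 0.45, -0.02, -0.89])), (np.float64(0.03), array([ 0.42,  0.  , -0.91]))]
```

```bash
cat > fit.py <<'E'
from plan import *
from multiprocessing import Pool
np.set_printoptions(precision=2,suppress=True)
Q=[[1.28,1.03,-.36,.36,-.17,2.02,1.06],[1.61,1.1,-.4,.57,-.01,1.89,1.82],[1.72,.66,-.55,.73,-.09,2.02,1.65],[1.78,.56,-.7,.78,-.08,2.02,1.55],[1.99,.42,-1.1,.82,-.07,2.02,1.33]]
C=[[(4,[-.7,-.3,1,-.6]),(6,[.6,-1,-.6,0])],[(5,[.5,.4,-1,0]),(5,[.2,.5,-1,0])],[(3,[.2,.5,-1,0])],[(6,[.2,.5,-1,0])]]
Q0=[.891,1.318,.924,.001,-1.455,2.02,.8];Q=[Q0]+Q;C=[[(10,[0,-.9,-1,0])]]+C
def solveA(q,P,T,lam,n,w,mode):
    x=q.copy();Wt=np.r_[1,1,1,w,w,w]
    for _ in range(n):
        p,R,J=fkj(x);e=np.r_[P-p,rv(T@R.T)]*Wt;J=J*Wt[:,None];free=np.ones(7,bool)
        for _ in range(7 if mode=='act' else 1):
            Jf=J*free;dq=Jf.T@np.linalg.solve(Jf@Jf.T+lam**2*np.eye(6),e);y=x+dq
            bad=free&((y>HI+1e-9)|(y<LO-1e-9))
            if not bad.any() or mode=='clip':break
            free&=~bad
        x=np.clip(y,LO,HI)
    return x
def sim(q,pl,par):
    for m,c in pl:
        for _ in range(m):
            p,R,_,_=fkj(q,False);x=solveA(q,p+R@(np.array(c[:3])*.03),R@rz(np.radians(10)*c[3]),*par);d=x-q;q=q+d/max(1,np.max(abs(d)/(VM*.125)))
    return q
def ev(par):
    o=[sim(np.array(a),c,par) for a,c in zip(Q[:-1],C)];return sum(min(np.linalg.norm(tz(x)-tz(np.array(b))),.5)+.3*min(abs(x-b).max(),1) for x,b in zip(o,Q[1:])),par,o
if __name__=='__main__':
    ps=[(l,n,w,m) for m in('act','clip') for l in(.01,.03,.06,.1,.2) for n in(1,4,12,30) for w in(.3,1,3)]
    with Pool(4) as P:R=sorted(P.map(ev,ps),key=lambda t:t[0])
    for x in R[:6]:print(round(x[0],3),x[1])
    for a,b in zip(R[0][2],Q[1:]):print(a,np.array(b),tz(a),tz(np.array(b)))
E
OPENBLAS_NUM_THREADS=1 timeout 200 python3 fit.py; date
```

```text
0.299 (0.03, 30, 1, 'act')
0.314 (0.03, 12, 1, 'act')
0.321 (0.03, 4, 1, 'act')
0.341 (0.1, 30, 1, 'act')
0.347 (0.06, 30, 1, 'act')
0.352 (0.06, 12, 1, 'act')
[ 1.35  0.97 -0.4   0.48 -0.13  2.02  1.09] [ 1.28  1.03 -0.36  0.36 -0.17  2.02  1.06] [ 0.15  0.48 -0.86] [ 0.17  0.46 -0.87]
[ 1.6   1.1  -0.41  0.56 -0.01  1.89  1.82] [ 1.61  1.1  -0.4   0.57 -0.01  1.89  1.82] [ 0.17  0.46 -0.87] [ 0.17  0.47 -0.87]
[ 1.73  0.66 -0.58  0.86 -0.08  1.97  1.65] [ 1.72  0.66 -0.55  0.73 -0.09  2.02  1.65] [ 0.2   0.43 -0.88] [ 0.24  0.36 -0.9 ]
[ 1.78  0.56 -0.7   0.8  -0.08  2.02  1.55] [ 1.78  0.56 -0.7   0.78 -0.08  2.02  1.55] [ 0.25  0.35 -0.9 ] [ 0.26  0.33 -0.91]
[ 1.96  0.42 -1.08  0.87 -0.07  2.02  1.32] [ 1.99  0.42 -1.1   0.82 -0.07  2.02  1.33] [ 0.3   0.3  -0.91] [ 0.35  0.26 -0.9 ]
Mon Nov 30 05:45:48 UTC 2026
```

The active-set solver reproduces the arm very well. I'll put it into the planner and re-plan.

```bash
python3 - <<'E'
s=open('plan.py').read()
i=s.index("def solve(");j=s.index("def step(")
s=s[:i]+'''I6=np.eye(6)
def solve(q,P,T,lam=.03,n=6):
    x=q.copy()
    for _ in range(n):
        p,R,J=fkj(x);e=np.r_[P-p,rv(T@R.T)]
        if abs(e).max()<1e-5:break
        free=np.ones(7,bool)
        for _ in range(7):
            Jf=J*free;y=x+Jf.T@np.linalg.solve(Jf@Jf.T+lam**2*I6,e)
            bad=free&((y>HI+1e-9)|(y<LO-1e-9))
            if not bad.any():break
            free&=~bad
        x=np.clip(y,LO,HI)
    return x
'''+s[j:].replace("lam=.01,n=8","lam=.03,n=6")
open('plan.py','w').write(s)
b=open('beam2.py').read().replace("solve(q,X,T,.01,it)","solve(q,X,T,.03,it)").replace("((.02,20),(.01,3))","((.03,30),(.06,20),(.02,8))")
open('beam2.py','w').write(b)
c=open('cmp.py').read().replace("((.01,8),(.02,20),(.01,3))","((.03,8),(.06,20))");open('cmp.py','w').write(c)
E
OPENBLAS_NUM_THREADS=1 timeout 200 python3 beam2.py 75
```

```text
0.036 [ 1.42  0.49 -0.68  0.46 -0.13  2.02  1.17] [ 0.44  0.19 -0.88] 1
0.028 [ 1.67  0.34 -1.02  0.58 -0.1   2.02  1.23] [ 0.47  0.16 -0.87] 2
0.031 [ 2.69  0.34 -1.22  0.93 -0.17  2.02  1.79] [ 0.45  0.08 -0.89] 3
0.035 [ 1.75  0.67 -0.53  0.37 -0.16  2.02  1.63] [ 0.46  0.07 -0.89] 4
0.038 [ 1.88  0.73 -0.13  0.42 -0.45  1.95  2.51] [ 0.48 -0.   -0.88] 5
0.04 [ 2.05  0.89 -0.43  0.37 -0.16  1.95  1.94] [ 0.46  0.04 -0.89] 6
0.041 [ 1.48  0.93 -1.4   1.1   0.92  1.23  2.8 ] [ 0.47 -0.07 -0.88] 7
-- 0.028 [ 1.67  0.34 -1.02  0.58 -0.1   2.02  1.23] [ 0.47  0.16 -0.87] [ 0.23 -0.34  0.73] [0.01 0.03 0.  ]
    (6, [-0.8, 0.2, -1.0, 0.0])
    (10, [-0.3, 0.6, -1.0, -0.1])
  robust [(np.float64(0.02), array([ 0.47,  0.16, -0.87])), (np.float64(0.02), array([ 0.47,  0.16, -0.87])), (np.float64(0.3), array([ 0.47,  0.16, -0.87]))]
-- 0.029 [ 1.25  0.44 -0.61  0.4  -0.15  2.02  1.03] [ 0.46  0.17 -0.87] [ 0.32 -0.38  0.71] [0.   0.03 0.  ]
    (6, [-0.8, 0.2, -1.0, 0.0])
    (8, [-0.6, 1.0, -0.8, 0.0])
  robust [(np.float64(0.02), array([ 0.46,  0.17, -0.87])), (np.float64(0.02), array([ 0.46,  0.17, -0.87])), (np.float64(0.02), array([ 0.46,  0.17, -0.87]))]
-- 0.03 [ 1.4   0.4  -0.77  0.48 -0.12  2.02  0.96] [ 0.46  0.18 -0.87] [ 0.29 -0.36  0.72] [0.   0.03 0.01]
    (4, [-0.8, 0.8, -1.0, 0.1])
    (9, [-0.5, 0.7, -1.0, 0.0])
  robust [(np.float64(0.03), array([ 0.46,  0.18, -0.87])), (np.float64(0.03), array([ 0.46,  0.18, -0.87])), (np.float64(0.07), array([ 0.47,  0.18, -0.87]))]
```

Plan 2 is robust: 6 rows of (-0.8, 0.2, -1), then 8 rows of (-0.6, 1, -0.8).

>>> {"method": "carry_out", "body": {
  "commands": [
    {"dx": -0.8,"dy": 0.2,"dz": -1,"turn": 0},
    {"dx": -0.8,"dy": 0.2,"dz": -1,"turn": 0},
    {"dx": -0.8,"dy": 0.2,"dz": -1,"turn": 0},
    {"dx": -0.8,"dy": 0.2,"dz": -1,"turn": 0},
    {"dx": -0.8,"dy": 0.2,"dz": -1,"turn": 0},
    {"dx": -0.8,"dy": 0.2,"dz": -1,"turn": 0}
  ]
}}

```text
time: 24.92
tcp_pos: [0.1532, -0.4453, 0.6727]
tool_rot: [1.522, 2.258, 0.446]
wrist_force: [-0.1, 0.1, 0.2]
gripper_width: -0.002
finger_force: 0.0
```

```bash
python3 cmp.py "[(8,[-.6,1,-.8,0])]"; OPENBLAS_NUM_THREADS=1 timeout 200 python3 beam2.py 30
```

```text
q [ 1.76  0.47 -0.86  0.56 -0.11  2.02  1.33] tz [ 0.45  0.16 -0.88] tcp [ 0.15 -0.44  0.67] cost 0.021936770255581148 [0.   0.03 0.  ] t 24.925
(0.03, 8) [ 1.27  0.4  -0.41  0.38 -0.3   2.02  1.1 ] [ 0.51  0.11 -0.85] [ 0.3  -0.38  0.74] 0.049
(0.06, 20) [ 1.29  0.41 -0.6   0.36 -0.16  2.02  1.04] [ 0.52  0.11 -0.85] [ 0.3  -0.38  0.74] 0.031
0.021 [ 1.86  0.67 -0.64  0.45 -0.13  2.02  1.66] [ 0.48  0.12 -0.87] 1
0.024 [ 1.68  0.47 -0.79  0.5  -0.12  2.02  1.16] [ 0.48  0.13 -0.87] 2
0.027 [ 1.73  0.62 -0.67  0.48 -0.13  1.97  2.14] [ 0.48  0.13 -0.87] 3
-- 0.021 [ 1.86  0.67 -0.64  0.45 -0.13  2.02  1.66] [ 0.48  0.12 -0.87] [ 0.03 -0.56  0.58] [0.   0.03 0.  ]
    (6, [-0.7, -1.0, -0.5, -0.0])
  robust [(np.float64(0.02), array([ 0.48,  0.12, -0.87])), (np.float64(0.02), array([ 0.48,  0.12, -0.87])), (np.float64(0.02), array([ 0.48,  0.12, -0.87]))]
-- 0.021 [ 2.62  0.26 -0.93  1.02 -0.33  2.02  1.94] [ 0.48  0.12 -0.87] [-0.05 -0.32  0.65] [0.01 0.03 0.  ]
    (10, [0.7, -0.4, -1.0, 0.0])
  robust [(np.float64(0.02), array([ 0.48,  0.12, -0.87])), (np.float64(0.11), array([ 0.48,  0.12, -0.87])), (np.float64(0.02), array([ 0.47,  0.13, -0.87]))]
-- 0.021 [ 1.84  0.61 -0.71  0.48 -0.12  2.02  1.57] [ 0.48  0.13 -0.87] [ 0.07 -0.53  0.62] [0.   0.03 0.  ]
    (4, [-0.9, -1.0, -0.8, 0.0])
  robust [(np.float64(0.02), array([ 0.48,  0.13, -0.87])), (np.float64(0.02), array([ 0.48,  0.13, -0.87])), (np.float64(0.02), array([ 0.48,  0.13, -0.87]))]
```

>>> {"method": "carry_out", "body": {
  "commands": [
    {"dx": -0.9,"dy": -1,"dz": -0.8,"turn": 0},
    {"dx": -0.9,"dy": -1,"dz": -0.8,"turn": 0},
    {"dx": -0.9,"dy": -1,"dz": -0.8,"turn": 0},
    {"dx": -0.9,"dy": -1,"dz": -0.8,"turn": 0}
  ]
}}

```text
time: 25.42
tcp_pos: [0.0629, -0.5388, 0.631]
tool_rot: [1.509, 2.186, 0.38]
wrist_force: [-0.3, 0.2, -0.1]
gripper_width: -0.001
finger_force: 0.0
```

```bash
cat > route.py <<'E'
# fly a list of rail waypoints row by row in the model; print the per-row commands for each leg
from beam2 import *
from rig import r
import ast
np.set_printoptions(precision=2,suppress=True)
def leg(q,X,turn=0,cap=1.):
    p,R,_,_=fkj(q,False);d=R.T@(W(X)-p)/.03;n=max(1,int(np.ceil(max(abs(d).max()/cap,abs(turn)/10))))
    if turn:  # shift in a fixed world direction while turning: chord of the tool frame at mid turn
        d=rz(np.radians(turn)/2).T@d
    c=np.r_[d/n,turn/10/n]
    for _ in range(n):q=step(q,c)
    return q,n,c
if __name__=='__main__':
    s=r.sense();q=np.array(s['joint_positions']);print('now rail',AX@(fkj(q,False)[0]-O),(AX@fkj(q,False)[1]).T,q)
    for X in ast.literal_eval(sys.argv[1]):
        q,n,c=leg(q,X[:3],*X[3:]);Z=AX@fkj(q,False)[1];w=fkj(q,False)[3]
        print(X,'rows',n,'each',c,'| at',AX@(fkj(q,False)[0]-O),'x',Z[:,0],'z',Z[:,2],'q',q)
E
python3 route.py "[(-.03,-.15,.3,-30),(-.03,0,.25),(-.03,0,.08),(.155,0,.08)]"
echo; python3 route.py "[(.0,-.2,.35),(.0,0,.27),(-.01,0,.085),(.155,0,.08)]"
```

```text
now rail [-0.27 -0.68  0.63] [[-0.5   0.84 -0.21]
 [ 0.7   0.53  0.47]
 [ 0.5   0.09 -0.86]] [ 1.84  0.61 -0.7   0.43 -0.14  2.02  1.57]
(-0.03, -0.15, 0.3, -30) rows 16 each [ 0.63  0.81  0.94 -0.19] | at [-0.04 -0.22  0.34] x [-0.76  0.51 -0.4 ] z [ 0.5   0.08 -0.86] q [ 0.93  0.19 -0.68  2.26  0.06  0.22  1.06]
(-0.03, 0, 0.25) rows 6 each [0.78 0.89 0.56 0.  ] | at [-0.03 -0.11  0.3 ] x [-0.76  0.52 -0.38] z [ 0.49  0.07 -0.87] q [-0.06  0.25  0.09  2.35  0.36  0.03  0.48]
(-0.03, 0, 0.08) rows 7 each [0.69 0.14 0.95 0.  ] | at [-0.02 -0.04  0.21] x [-0.78  0.51 -0.36] z [ 0.43  0.03 -0.9 ] q [-0.05  0.5  -0.29  2.37  1.95  0.34 -1.36]
(0.155, 0, 0.08) rows 7 each [-0.32  0.38  0.94  0.  ] | at [ 0.15 -0.    0.08] x [-0.78  0.51 -0.36] z [ 0.43  0.03 -0.9 ] q [-0.06  0.91 -0.18  1.91  1.97  0.28 -1.24]

now rail [-0.27 -0.68  0.63] [[-0.5   0.84 -0.21]
 [ 0.7   0.53  0.47]
 [ 0.5   0.09 -0.86]] [ 1.84  0.61 -0.7   0.43 -0.14  2.02  1.57]
(0.0, -0.2, 0.35) rows 15 each [0.72 0.7  0.93 0.  ] | at [-0.02 -0.23  0.37] x [-0.5   0.84 -0.21] z [ 0.5   0.08 -0.86] q [ 1.05  0.19 -0.76  2.13 -0.01  0.35  0.7 ]
(0.0, 0, 0.27) rows 7 each [1.   0.44 0.54 0.  ] | at [-0.   -0.09  0.3 ] x [-0.49  0.85 -0.21] z [ 0.5   0.08 -0.86] q [-0.11  0.28  0.09  2.29  0.41  0.06 -0.08]
(-0.01, 0, 0.085) rows 7 each [ 0.61 -0.26  0.92  0.  ] | at [-0.02 -0.06  0.2 ] x [-0.49  0.84 -0.22] z [ 0.44  0.02 -0.9 ] q [ 0.07  0.54 -0.43  2.42  2.03  0.45 -1.89]
(0.155, 0, 0.08) rows 7 each [-0.02  0.56  0.88  0.  ] | at [ 0.15 -0.    0.08] x [-0.49  0.84 -0.22] z [ 0.44  0.02 -0.9 ] q [-0.03  0.91 -0.24  1.92  1.92  0.35 -1.65]
```

```bash
date; ls -la --time-sort --time-style=full-iso pics | tail -1
python3 - <<'E'
s=open('beam2.py').read()
i=s.index("def task");j=s.index("def ext")
s=s[:i]+'''def task(q):
    p,R,_,_=fkj(q,False);e=[];
    for X,n in(((-.02,-.1,.3),10),((-.02,0,.25),6),((-.015,0,.055),8),((.15,0,.055),6)):
        T=fkj(q,False)[1];q,x=lin(q,fkj(q,False)[0],W(X),T,n);e.append(x)
    return e,q
def c2(q,full=False):
    z=tz(q);e,c=task(q);f=tz(c)
    return max(0,.52-f[0])+max(0,f[0]-.62)+.5*max(0,abs(f[1])-.25)+.1*min(max(e),1)
'''+s[j:]
open('beam2.py','w').write(s)
E
OPENBLAS_NUM_THREADS=1 timeout 200 python3 beam2.py 60; python3 -c "
from beam2 import *
from rig import r
q=np.array(r.sense()['joint_positions']);e,c=task(q);print(e,tz(c),c2(q))"
```

```text
Mon Nov 30 05:48:57 UTC 2026
0.003 [ 1.87  0.67  0.04  0.4  -0.68  2.02  1.92] [ 0.55 -0.01 -0.84] 1
0.006 [ 1.73  0.71 -0.54  0.21 -0.19  2.01  1.58] [ 0.55  0.   -0.84] 2
0.009 [ 1.7   0.65  0.37  0.39 -0.94  2.02  1.5 ] [ 0.56 -0.04 -0.82] 3
0.013 [ 2.01  0.78 -0.61  0.41 -0.15  1.92  1.85] [ 0.54 -0.   -0.84] 4
-- 0.003 [ 1.87  0.67  0.04  0.4  -0.68  2.02  1.92] [ 0.55 -0.01 -0.84] [-0.04 -0.58  0.6 ] [0.01 0.   0.03 0.  ]
    (10, [-1.0, -0.5, -1.0, 0.0])
  robust [(np.float64(0.0), array([ 0.55, -0.01, -0.84])), (np.float64(0.0), array([ 0.55, -0.03, -0.83])), (np.float64(0.0), array([ 0.54, -0.01, -0.84]))]
-- 0.003 [ 1.92  0.68 -0.18  0.4  -0.51  2.02  1.88] [ 0.54  0.01 -0.84] [-0.05 -0.58  0.6 ] [0.02 0.02 0.03 0.  ]
    (8, [-0.9, -0.6, -1.0, 0.0])
  robust [(np.float64(0.0), array([ 0.54,  0.01, -0.84])), (np.float64(0.0), array([ 0.54,  0.  , -0.84])), (np.float64(0.1), array([ 0.54,  0.02, -0.84]))]
-- 0.003 [ 1.8   0.6  -0.1   0.4  -0.59  2.02  1.61] [ 0.55  0.01 -0.84] [ 0.02 -0.56  0.64] [0.02 0.02 0.03 0.  ]
    (9, [-1.0, -0.1, -1.0, 0.1])
  robust [(np.float64(0.0), array([ 0.55,  0.01, -0.84])), (np.float64(0.0), array([ 0.55, -0.01, -0.83])), (np.float64(0.0), array([ 0.55,  0.01, -0.84]))]
[np.float64(0.008984042641623004), np.float64(0.03292375642380695), np.float64(0.06807722781727796), np.float64(1.5785704892864064e-06)] [ 0.48589719  0.07696299 -0.87052359] 0.04091052975296143ls: unrecognized option '--time-sort'
Try 'ls --help' for more information.
```

Run 10 rows of (-1, -0.5, -1); the plan ends with a tilt of about 33°.

>>> {"method": "carry_out", "body": {
  "commands": [
    {"dx": -1,"dy": -0.5,"dz": -1,"turn": 0},
    {"dx": -1,"dy": -0.5,"dz": -1,"turn": 0},
    {"dx": -1,"dy": -0.5,"dz": -1,"turn": 0},
    {"dx": -1,"dy": -0.5,"dz": -1,"turn": 0},
    {"dx": -1,"dy": -0.5,"dz": -1,"turn": 0},
    {"dx": -1,"dy": -0.5,"dz": -1,"turn": 0},
    {"dx": -1,"dy": -0.5,"dz": -1,"turn": 0}
  ]
}}

```text
time: 26.3
tcp_pos: [-0.0196, -0.6071, 0.6343]
tool_rot: [1.485, 2.039, 0.204]
wrist_force: [-0.7, 0.8, 0.3]
gripper_width: -0.0
finger_force: 0.0
```

```bash
ls -l --time-style=full-iso pics/scene0.png; python3 cmp.py "[(3,[-1,-.5,-1,0])]";python3 -c "
from beam2 import *
from rig import r
q=np.array(r.sense()['joint_positions']);e,c=task(q);print(e,tz(c),c2(q))"; for s in 1 .5; do python3 route.py "[(-.02,-.25,.4,0,$s),(-.02,-.1,.32,-40,$s),(-.02,0,.25,0,$s),(-.015,0,.055,0,$s),(.15,0,.055,0,$s)]"; done
```

```text
-rw-r--r-- 1 agent agent 351245 2026-11-30 05:22:25.420069063 +0000 pics/scene0.png
q [ 1.9   0.71 -0.47  0.19 -0.31  2.02  1.71] tz [ 0.58 -0.09 -0.81] tcp [-0.02 -0.61  0.63] cost 0.04096855097547825 [0.1  0.17 0.33 0.41] t 26.3
(0.03, 8) [ 1.95  0.72 -0.33  0.19 -0.46  2.02  1.77] [ 0.59 -0.12 -0.8 ] [-0.05 -0.61  0.63] 0.044
(0.06, 20) [ 1.95  0.72 -0.35  0.19 -0.43  2.02  1.77] [ 0.59 -0.12 -0.8 ] [-0.05 -0.61  0.63] 0.053
[np.float64(0.10185086643037564), np.float64(0.167792440157277), np.float64(0.3347342022024113), np.float64(0.4096855097547825)] [ 0.6127479  -0.03025449 -0.7895324 ] 0.04096855097547825
now rail [-0.34 -0.76  0.63] [[-0.39  0.84 -0.38]
 [ 0.71  0.53  0.46]
 [ 0.58 -0.09 -0.81]] [ 1.9   0.71 -0.47  0.19 -0.31  2.02  1.71]
(-0.02, -0.25, 0.4, 0, 1) rows 14 each [0.94 0.94 0.78 0.  ] | at [-0.06 -0.31  0.43] x [-0.39  0.84 -0.38] z [ 0.58 -0.09 -0.81] q [ 1.55  0.02 -0.99  2.11 -0.23  0.41  1.07]
(-0.02, -0.1, 0.32, -40, 1) rows 7 each [ 0.77  0.72  0.44 -0.57] | at [-0.01 -0.13  0.34] x [-0.74  0.38 -0.56] z [ 0.57 -0.09 -0.82] q [ 0.47  0.24 -0.8   2.29  1.33 
[... 867 characters left out ...]
 0.32, -40, 0.5) rows 12 each [ 0.38  0.3   0.17 -0.33] | at [-0.02 -0.1   0.32] x [-0.76  0.3  -0.58] z [ 0.58 -0.09 -0.81] q [ 0.3   0.28 -0.73  2.34  1.47  0.6  -0.64]
(-0.02, 0, 0.25, 0, 0.5) rows 6 each [0.43 0.49 0.26 0.  ] | at [-0.02  0.    0.25] x [-0.76  0.3  -0.58] z [ 0.58 -0.09 -0.81] q [-0.05  0.54 -0.78  2.36  1.61  0.91 -1.11]
(-0.015, 0, 0.055, 0, 0.5) rows 11 each [ 0.33 -0.06  0.49  0.  ] | at [0.   0.01 0.06] x [-0.76  0.3  -0.58] z [ 0.58 -0.09 -0.81] q [-0.05  1.17 -0.93  2.45  1.98  1.47 -1.51]
(0.15, 0, 0.055, 0, 0.5) rows 8 each [-0.47  0.13  0.38  0.  ] | at [ 0.15 -0.    0.05] x [-0.76  0.3  -0.58] z [ 0.58 -0.09 -0.81] q [ 0.17  1.14 -0.86  2.02  2.03  1.15 -0.98]
```

```bash
python3 route.py "[(-.02,-.25,.4,0,.8),(-.025,-.1,.32,-45,.8),(-.025,.028,.25,0,.8),(-.022,.028,.14,0,.5),(-.022,.028,.062,0,.5),(.15,.028,.055,0,.5)]"
```

```text
now rail [-0.34 -0.76  0.63] [[-0.39  0.84 -0.38]
 [ 0.71  0.53  0.46]
 [ 0.58 -0.09 -0.81]] [ 1.9   0.71 -0.47  0.19 -0.31  2.02  1.71]
(-0.02, -0.25, 0.4, 0, 0.8) rows 17 each [0.77 0.77 0.64 0.  ] | at [-0.05 -0.3   0.42] x [-0.39  0.84 -0.38] z [ 0.58 -0.09 -0.81] q [ 1.45  0.04 -0.98  2.13 -0.06  0.37  0.84]
(-0.025, -0.1, 0.32, -45, 0.8) rows 9 each [ 0.56  0.53  0.29 -0.5 ] | at [-0.02 -0.1   0.33] x [-0.78  0.22 -0.58] z [ 0.58 -0.09 -0.81] q [ 0.36  0.28 -0.81  2.33  1.44  0.62 -0.52]
(-0.025, 0.028, 0.25, 0, 0.8) rows 6 each [0.44 0.68 0.25 0.  ] | at [-0.03  0.03  0.25] x [-0.78  0.22 -0.58] z [ 0.58 -0.09 -0.81] q [-0.09  0.57 -0.84  2.31  1.53  0.98 -1.  ]
(-0.022, 0.028, 0.14, 0, 0.5) rows 7 each [ 0.29 -0.02  0.43  0.  ] | at [-0.02  0.03  0.14] x [-0.78  0.22 -0.58] z [ 0.58 -0.09 -0.81] q [-0.17  0.88 -0.79  2.45  1.85  1.18 -1.42]
(-0.022, 0.028, 0.062, 0, 0.5) rows 5 each [ 0.3  -0.03  0.42  0.  ] | at [-0.02  0.03  0.06] x [-0.78  0.22 -0.58] z [ 0.58 -0.09 -0.81] q [-0.16  1.13 -0.84  2.45  1.96  1.39 -1.52]
(0.15, 0.028, 0.055, 0, 0.5) rows 9 each [-0.47  0.12  0.38  0.  ] | at [0.15 0.03 0.05] x [-0.78  0.22 -0.58] z [ 0.58 -0.09 -0.81] q [ 0.07  1.11 -0.74  1.98  1.99  1.06 -0.94]
```

The model gives a clean route to the plate with a 35° tilt. Flying it now.

>>> {"method": "carry_out", "body": {
  "commands": [
    {"dx": 0.77,"dy": 0.77,"dz": 0.64,"turn": 0},
    {"dx": 0.77,"dy": 0.77,"dz": 0.64,"turn": 0},
    {"dx": 0.77,"dy": 0.77,"dz": 0.64,"turn": 0},
    {"dx": 0.77,"dy": 0.77,"dz": 0.64,"turn": 0},
    {"dx": 0.77,"dy": 0.77,"dz": 0.64,"turn": 0},
    {"dx": 0.77,"dy": 0.77,"dz": 0.64,"turn": 0},
    {"dx": 0.77,"dy": 0.77,"dz": 0.64,"turn": 0},
    {"dx": 0.77,"dy": 0.77,"dz": 0.64,"turn": 0},
    {"dx": 0.77,"dy": 0.77,"dz": 0.64,"turn": 0},
    {"dx": 0.77,"dy": 0.77,"dz": 0.64,"turn": 0}
  ]
}}

```text
time: 27.55
tcp_pos: [0.2116, -0.3762, 0.5132]
tool_rot: [1.479, 2.036, 0.208]
wrist_force: [0.5, -1.2, 0.1]
gripper_width: -0.0
finger_force: 0.0
```

>>> {"method": "carry_out", "body": {
  "commands": [
    {"dx": 0.77,"dy": 0.77,"dz": 0.64,"turn": 0},
    {"dx": 0.77,"dy": 0.77,"dz": 0.64,"turn": 0},
    {"dx": 0.77,"dy": 0.77,"dz": 0.64,"turn": 0},
    {"dx": 0.77,"dy": 0.77,"dz": 0.64,"turn": 0}
  ]
}}

```text
time: 28.05
tcp_pos: [0.3111, -0.2755, 0.459]
tool_rot: [1.479, 2.036, 0.208]
wrist_force: [1.1, -0.4, -0.1]
gripper_width: -0.0
finger_force: 0.0
```

```bash
python3 route.py "[(-.025,-.1,.32,-45,.8),(-.025,.028,.25,0,.8),(-.022,.028,.14,0,.5),(-.022,.028,.062,0,.5),(.15,.028,.055,0,.5)]"; python3 route.py "[(-.025,-.1,.32,-45,.4),(-.025,.028,.25,0,.4)]"
```

```text
now rail [-0.09 -0.37  0.46] [[-0.39  0.84 -0.38]
 [ 0.71  0.54  0.46]
 [ 0.59 -0.09 -0.8 ]] [ 1.73 -0.01 -0.85  2.03 -0.54  0.61  1.55]
(-0.025, -0.1, 0.32, -45, 0.8) rows 11 each [ 0.56  0.64  0.38 -0.41] | at [-0.02 -0.12  0.34] x [-0.77  0.26 -0.58] z [ 0.58 -0.09 -0.81] q [ 0.49  0.26 -0.89  2.33  1.42  0.6  -0.49]
(-0.025, 0.028, 0.25, 0, 0.8) rows 6 each [0.52 0.75 0.29 0.  ] | at [-0.02  0.03  0.25] x [-0.77  0.26 -0.58] z [ 0.58 -0.09 -0.81] q [-0.06  0.59 -0.9   2.32  1.53  1.03 -1.05]
(-0.022, 0.028, 0.14, 0, 0.5) rows 7 each [ 0.29 -0.04  0.43  0.  ] | at [-0.02  0.03  0.14] x [-0.77  0.26 -0.58] z [ 0.58 -0.09 -0.81] q [-0.13  0.91 -0.88  2.44  1.82  1.25 -1.43]
(-0.022, 0.028, 0.062, 0, 0.5) rows 5 each [ 0.31 -0.06  0.42  0.  ] | at [-0.02  0.03  0.06] x [-0.77  0.26 -0.58] z [ 0.58 -0.09 -0.81] q [-0.13  1.16 -0.92  2.45  1.94  1.46 -1.53]
(0.15, 0.028, 0.055, 0, 0.5) rows 9 each [-0.46  0.14  0.38  0.  ] | at [0.15 0.03 0.05] x [-0.77  0.26 -0.58] z [ 0.58 -0.09 -0.81] q [ 0.11  1.14 -0.83  1.98  2.    1.14 -0.94]
now rail [-0.09 -0.37  0.46] [[-0.39  0.84 -0.38]
 [ 0.71  0.54  0.46]
 [ 0.59 -0.09 -0.8 ]] [ 1.73 -0.01 -0.85  2.03 -0.54  0.61  1.55]
(-0.025, -0.1, 0.32, -45, 0.4) rows 21 each [ 0.29  0.33  0.2  -0.21] | at [-0.02 -0.11  0.32] x [-0.78  0.21 -0.59] z [ 0.59 -0.09 -0.8 ] q [ 0.43  0.3  -0.9   2.36  1.49  0.66 -0.58]
(-0.025, 0.028, 0.25, 0, 0.4) rows 11 each [0.23 0.38 0.14 0.  ] | at [-0.02  0.03  0.25] x [-0.78  0.21 -0.59] z [ 0.59 -0.09 -0.8 ] q [-0.06  0.59 -0.91  2.33  1.54  1.04 -1.02]
```

>>> {"method": "carry_out", "body": {
  "commands": [
    {"dx": 0.29,"dy": 0.33,"dz": 0.2,"turn": -0.21},
    {"dx": 0.29,"dy": 0.33,"dz": 0.2,"turn": -0.21},
    {"dx": 0.29,"dy": 0.33,"dz": 0.2,"turn": -0.21},
    {"dx": 0.29,"dy": 0.33,"dz": 0.2,"turn": -0.21},
    {"dx": 0.29,"dy": 0.33,"dz": 0.2,"turn": -0.21},
    {"dx": 0.29,"dy": 0.33,"dz": 0.2,"turn": -0.21},
    {"dx": 0.29,"dy": 0.33,"dz": 0.2,"turn": -0.21},
    {"dx": 0.29,"dy": 0.33,"dz": 0.2,"turn": -0.21},
    {"dx": 0.29,"dy": 0.33,"dz": 0.2,"turn": -0.21},
    {"dx": 0.29,"dy": 0.33,"dz": 0.2,"turn": -0.21}
  ]
}}

```text
time: 29.3
tcp_pos: [0.3915, -0.1668, 0.4104]
tool_rot: [1.077, 2.263, 0.058]
wrist_force: [0.4, -0.9, 0.1]
gripper_width: -0.002
finger_force: 0.0
```

```bash
python3 route.py "[(-.025,-.1,.32,-24,.4),(-.025,.028,.25,0,.5),(-.022,.028,.14,0,.5),(-.022,.028,.062,0,.5),(.15,.028,.055,0,.5)]"
```

```text
now rail [-0.04 -0.24  0.41] [[-0.62  0.59 -0.52]
 [ 0.52  0.8   0.29]
 [ 0.59 -0.09 -0.8 ]] [ 1.28  0.05 -1.04  2.18  0.37  0.31  0.63]
(-0.025, -0.1, 0.32, -24, 0.4) rows 11 each [ 0.31  0.35  0.2  -0.22] | at [-0.02 -0.1   0.32] x [-0.78  0.21 -0.59] z [ 0.59 -0.09 -0.8 ] q [ 0.41  0.31 -0.91  2.36  1.49  0.68 -0.6 ]
(-0.025, 0.028, 0.25, 0, 0.5) rows 9 each [0.27 0.44 0.17 0.  ] | at [-0.02  0.03  0.25] x [-0.78  0.21 -0.59] z [ 0.59 -0.09 -0.8 ] q [-0.06  0.59 -0.91  2.33  1.54  1.04 -1.02]
(-0.022, 0.028, 0.14, 0, 0.5) rows 7 each [ 0.3  -0.03  0.43  0.  ] | at [-0.02  0.03  0.14] x [-0.78  0.21 -0.59] z [ 0.59 -0.09 -0.8 ] q [-0.13  0.91 -0.89  2.45  1.82  1.26 -1.39]
(-0.022, 0.028, 0.062, 0, 0.5) rows 5 each [ 0.32 -0.05  0.41  0.  ] | at [-0.01  0.03  0.06] x [-0.78  0.21 -0.59] z [ 0.59 -0.09 -0.81] q [-0.12  1.17 -0.94  2.45  1.94  1.49 -1.48]
(0.15, 0.028, 0.055, 0, 0.5) rows 9 each [-0.46  0.11  0.38  0.  ] | at [0.15 0.03 0.05] x [-0.78  0.21 -0.59] z [ 0.59 -0.09 -0.81] q [ 0.12  1.15 -0.86  1.99  2.01  1.17 -0.89]
```

>>> {"method": "carry_out", "body": {
  "commands": [
    {"dx": 0.34,"dy": 0.38,"dz": 0.22,"turn": -0.24},
    {"dx": 0.34,"dy": 0.38,"dz": 0.22,"turn": -0.24},
    {"dx": 0.34,"dy": 0.38,"dz": 0.22,"turn": -0.24},
    {"dx": 0.34,"dy": 0.38,"dz": 0.22,"turn": -0.24},
    {"dx": 0.34,"dy": 0.38,"dz": 0.22,"turn": -0.24},
    {"dx": 0.34,"dy": 0.38,"dz": 0.22,"turn": -0.24},
    {"dx": 0.34,"dy": 0.38,"dz": 0.22,"turn": -0.24},
    {"dx": 0.34,"dy": 0.38,"dz": 0.22,"turn": -0.24},
    {"dx": 0.34,"dy": 0.38,"dz": 0.22,"turn": -0.24},
    {"dx": 0.34,"dy": 0.38,"dz": 0.22,"turn": -0.24}
  ]
}}

```text
time: 30.55
tcp_pos: [0.4344, -0.033, 0.3217]
tool_rot: [0.583, 2.44, -0.114]
wrist_force: [-0.2, -0.4, 0.5]
gripper_width: -0.002
finger_force: 0.0
```

>>> {"method": "carry_out", "body": {
  "commands": [
    {"dx": 0.27,"dy": 0.44,"dz": 0.17,"turn": 0},
    {"dx": 0.27,"dy": 0.44,"dz": 0.17,"turn": 0},
    {"dx": 0.27,"dy": 0.44,"dz": 0.17,"turn": 0},
    {"dx": 0.27,"dy": 0.44,"dz": 0.17,"turn": 0},
    {"dx": 0.27,"dy": 0.44,"dz": 0.17,"turn": 0},
    {"dx": 0.27,"dy": 0.44,"dz": 0.17,"turn": 0},
    {"dx": 0.27,"dy": 0.44,"dz": 0.17,"turn": 0},
    {"dx": 0.27,"dy": 0.44,"dz": 0.17,"turn": 0}
  ]
}}

```text
time: 31.55
tcp_pos: [0.4568, 0.078, 0.2564]
tool_rot: [0.585, 2.44, -0.114]
wrist_force: [-0.6, -0.6, -0.4]
gripper_width: 0.005
finger_force: 0.0
```

```bash
python3 route.py "[(-.024,.03,.14,0,.5),(-.024,.03,.07,0,.5),(.15,.03,.06,0,.5)]";python3 - <<'E'
from h import *
c=cap('wrist')
cv2.imwrite('pics/w6.png',c['color'][:,:,::-1])
E
```

```text
now rail [-0.03  0.01  0.26] [[-0.78  0.21 -0.59]
 [ 0.22  0.97  0.06]
 [ 0.59 -0.09 -0.8 ]] [-0.02  0.56 -0.91  2.36  1.55  1.01 -1.02]
(-0.024, 0.03, 0.14, 0, 0.5) rows 7 each [0.33 0.06 0.45 0.  ] | at [-0.02  0.03  0.14] x [-0.78  0.21 -0.59] z [ 0.59 -0.09 -0.81] q [-0.14  0.91 -0.9   2.45  1.81  1.27 -1.39]
(-0.024, 0.03, 0.07, 0, 0.5) rows 4 each [ 0.36 -0.06  0.46  0.  ] | at [-0.02  0.04  0.07] x [-0.78  0.21 -0.59] z [ 0.58 -0.09 -0.81] q [-0.12  1.15 -0.96  2.45  1.91  1.49 -1.46]
(0.15, 0.03, 0.06, 0, 0.5) rows 9 each [-0.46  0.11  0.39  0.  ] | at [0.15 0.03 0.06] x [-0.78  0.21 -0.59] z [ 0.58 -0.09 -0.81] q [ 0.13  1.15 -0.88  1.98  1.99  1.18 -0.88]
```

View pics/w6.png

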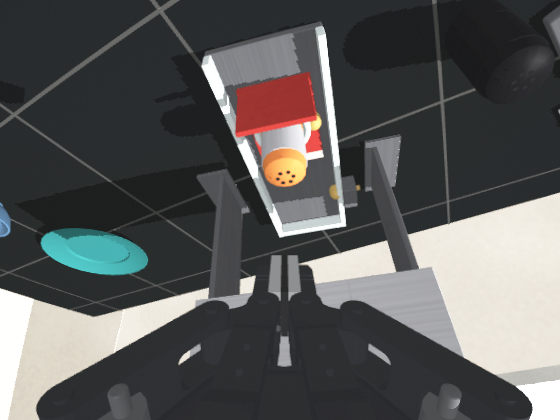

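The wrist view shows the slim shaker standing in the collar (top at (285,167)) behind the red plate (277,105), with the fingertips at (285,270) clear. Descending behind the plate.

>>> {"method": "carry_out", "body": {
  "commands": [
    {"dx": 0.33,"dy": 0.06,"dz": 0.45,"turn": 0},
    {"dx": 0.33,"dy": 0.06,"dz": 0.45,"turn": 0},
    {"dx": 0.33,"dy": 0.06,"dz": 0.45,"turn": 0},
    {"dx": 0.33,"dy": 0.06,"dz": 0.45,"turn": 0},
    {"dx": 0.33,"dy": 0.06,"dz": 0.45,"turn": 0},
    {"dx": 0.33,"dy": 0.06,"dz": 0.45,"turn": 0},
    {"dx": 0.33,"dy": 0.06,"dz": 0.45,"turn": 0},
    {"dx": 0,"dy": 0,"dz": 0,"turn": 0}
  ]
}}

```text
time: 32.6
tcp_pos: [0.4642, 0.0975, 0.1444]
tool_rot: [0.571, 2.446, -0.123]
wrist_force: [0.6, -0.8, 0.6]
gripper_width: 0.002
finger_force: 0.0
```

```bash
python3 route.py "[(-.026,.034,.07,0,.4),(.15,.03,.06,0,.5)]"; python3 -c "
from h import *
st()"
```

```text
now rail [-0.03  0.03  0.14] [[-0.78  0.2  -0.59]
 [ 0.22  0.98  0.05]
 [ 0.59 -0.09 -0.81]] [-0.06  0.99 -1.13  2.45  1.72  1.46 -1.33]
(-0.026, 0.034, 0.07, 0, 0.4) rows 5 each [ 0.3  -0.01  0.4   0.  ] | at [-0.02  0.04  0.07] x [-0.78  0.2  -0.59] z [ 0.58 -0.09 -0.81] q [-0.08  1.22 -1.11  2.45  1.85  1.62 -1.42]
(0.15, 0.03, 0.06, 0, 0.5) rows 9 each [-0.48  0.1   0.4   0.  ] | at [0.15 0.03 0.06] x [-0.78  0.2  -0.59] z [ 0.58 -0.09 -0.81] q [ 0.19  1.22 -1.04  1.98  1.99  1.32 -0.79]
t 32.6 tcp [0.4642 0.0975 0.1444] rail [-0.0257  0.0321  0.1444] 
tool axes in rail (cols)
 [[-0.7815  0.2143  0.5853]
 [ 0.2001  0.9753 -0.09  ]
 [-0.5905  0.0468 -0.8057]] 
q [-0.0579  0.9913 -1.1282  2.4502  1.7219  1.4568 -1.3303] F [ 0.7305 -0.6524  0.5897] g 0.0017624388492883353
```

>>> {"method": "carry_out", "body": {
  "commands": [
    {"dx": 0.3,"dy": -0.02,"dz": 0.4,"turn": 0},
    {"dx": 0.3,"dy": -0.02,"dz": 0.4,"turn": 0},
    {"dx": 0.3,"dy": -0.02,"dz": 0.4,"turn": 0},
    {"dx": 0.3,"dy": -0.02,"dz": 0.4,"turn": 0},
    {"dx": 0.3,"dy": -0.02,"dz": 0.4,"turn": 0},
    {"dx": 0,"dy": 0,"dz": 0,"turn": 0}
  ]
}}

```text
time: 33.35
tcp_pos: [0.4705, 0.1021, 0.0715]
tool_rot: [0.572, 2.448, -0.129]
wrist_force: [0.6, 0.1, 0.8]
gripper_width: 0.0
finger_force: 0.0
```

```bash
python3 route.py "[(.07,.012,.06,0,.3),(.13,.005,.055,0,.3),(.165,.003,.055,0,.3)]"; python3 -c "
from h import *
st()"
```

```text
now rail [-0.02  0.04  0.07] [[-0.78  0.2  -0.59]
 [ 0.22  0.97  0.04]
 [ 0.58 -0.09 -0.81]] [-0.04  1.28 -1.24  2.45  1.81  1.75 -1.37]
(0.07, 0.012, 0.06, 0, 0.3) rows 8 each [-0.29 -0.02  0.27  0.  ] | at [0.07 0.01 0.06] x [-0.78  0.2  -0.59] z [ 0.58 -0.09 -0.81] q [ 0.18  1.29 -1.2   2.25  1.98  1.6  -0.99]
(0.13, 0.005, 0.055, 0, 0.3) rows 6 each [-0.25  0.03  0.22  0.  ] | at [0.13 0.   0.05] x [-0.78  0.2  -0.59] z [ 0.58 -0.09 -0.81] q [ 0.26  1.29 -1.18  2.08  2.03  1.48 -0.78]
(0.165, 0.003, 0.055, 0, 0.3) rows 4 each [-0.23  0.05  0.17  0.  ] | at [0.16 0.   0.05] x [-0.78  0.2  -0.59] z [ 0.58 -0.09 -0.81] q [ 0.29  1.3  -1.17  1.97  2.03  1.42 -0.67]
t 33.35 tcp [0.4705 0.1021 0.0715] rail [-0.0206  0.0379  0.0715] 
tool axes in rail (cols)
 [[-0.7824  0.2163  0.5834]
 [ 0.1994  0.975  -0.0941]
 [-0.5896  0.0427 -0.8065]] 
q [-0.042   1.2826 -1.2423  2.4505  1.8102  1.7502 -1.3698] F [0.5535 0.1862 0.7744] g 0.0003998782580756953
```

>>> {"method": "carry_out", "body": {
  "commands": [
    {"dx": -0.15,"dy": -0.01,"dz": 0.14,"turn": 0},
    {"dx": -0.15,"dy": -0.01,"dz": 0.14,"turn": 0},
    {"dx": -0.29,"dy": -0.02,"dz": 0.27,"turn": 0},
    {"dx": -0.29,"dy": -0.02,"dz": 0.27,"turn": 0},
    {"dx": -0.29,"dy": -0.02,"dz": 0.27,"turn": 0},
    {"dx": -0.29,"dy": -0.02,"dz": 0.27,"turn": 0},
    {"dx": -0.29,"dy": -0.02,"dz": 0.27,"turn": 0},
    {"dx": -0.29,"dy": -0.02,"dz": 0.27,"turn": 0},
    {"dx": -0.29,"dy": -0.02,"dz": 0.27,"turn": 0}
  ]
}}

```text
time: 34.48
tcp_pos: [0.5551, 0.0571, 0.0607]
tool_rot: [0.572, 2.447, -0.127]
wrist_force: [-2.4, 2.6, 0.5]
gripper_width: -0.002
finger_force: 1.0
```

```bash
python3 route.py "[(.125,.005,.055,0,.25),(.16,.003,.055,0,.25)]"; python3 -c "
from h import *
st()
c=cap('wrist');h=cv2.cvtColor(c['color'],cv2.COLOR_RGB2HSV);m=cv2.inRange(h,(0,150,80),(6,255,255));print('red px',np.argwhere(m).mean(0),m.sum()/255)"; date
```

```text
now rail [0.07 0.01 0.06] [[-0.78  0.2  -0.59]
 [ 0.22  0.97  0.04]
 [ 0.58 -0.09 -0.81]] [ 0.18  1.29 -1.2   2.24  1.99  1.6  -0.99]
(0.125, 0.005, 0.055, 0, 0.25) rows 6 each [-0.22  0.02  0.2   0.  ] | at [0.12 0.   0.05] x [-0.78  0.2  -0.59] z [ 0.58 -0.09 -0.81] q [ 0.26  1.3  -1.18  2.09  2.03  1.49 -0.8 ]
(0.16, 0.003, 0.055, 0, 0.25) rows 4 each [-0.23  0.05  0.17  0.  ] | at [0.16 0.   0.05] x [-0.78  0.2  -0.59] z [ 0.58 -0.09 -0.81] q [ 0.29  1.3  -1.17  1.99  2.04  1.43 -0.69]
t 34.475 tcp [0.5551 0.0571 0.0607] rail [0.0719 0.0132 0.0607] 
tool axes in rail (cols)
 [[-0.7817  0.216   0.5845]
 [ 0.2     0.975  -0.0929]
 [-0.5903  0.0443 -0.8059]] 
q [ 0.1843  1.2889 -1.2016  2.2415  1.9852  1.5994 -0.9858] F [-2.8815  1.9598  0.5358] g -0.001505506992247366
red px [250.4484 274.0394] 10008.0
Mon Nov 30 05:53:19 UTC 2026
```

Contact: about 2.9 N along the rail, as friction plus damping should give. On to 0.125.

>>> {"method": "carry_out", "body": {
  "commands": [
    {"dx": -0.22,"dy": 0.02,"dz": 0.2,"turn": 0},
    {"dx": -0.22,"dy": 0.02,"dz": 0.2,"turn": 0},
    {"dx": -0.22,"dy": 0.02,"dz": 0.2,"turn": 0},
    {"dx": -0.22,"dy": 0.02,"dz": 0.2,"turn": 0},
    {"dx": -0.22,"dy": 0.02,"dz": 0.2,"turn": 0},
    {"dx": -0.22,"dy": 0.02,"dz": 0.2,"turn": 0}
  ]
}}

```text
time: 35.28
tcp_pos: [0.6045, 0.038, 0.0545]
tool_rot: [0.573, 2.447, -0.127]
wrist_force: [-1.5, 1.9, 1.1]
gripper_width: -0.002
finger_force: 0.9
```

>>> {"method": "carry_out", "body": {
  "commands": [
    {"dx": -0.23,"dy": 0.05,"dz": 0.17,"turn": 0},
    {"dx": -0.12,"dy": 0.02,"dz": 0.08,"turn": 0}
  ]
}}

```text
time: 35.52
tcp_pos: [0.6159, 0.0351, 0.0543]
tool_rot: [0.571, 2.451, -0.126]
wrist_force: [-15.2, 5.1, 4.8]
gripper_width: -0.0
finger_force: 8.1
```

```bash
python3 -c "
from h import *
st()"; python3 route.py "[(.16,.003,.055,0,.2)]"
```

```text
t 35.525 tcp [0.6159 0.0351 0.0543] rail [0.1361 0.0054 0.0543] 
tool axes in rail (cols)
 [[-0.7841  0.2148  0.5817]
 [ 0.1991  0.9753 -0.0918]
 [-0.5875  0.0438 -0.808 ]] 
q [ 0.2701  1.2961 -1.1782  2.0569  2.0322  1.4692 -0.7583] F [-15.9867   1.506    4.7804] g -0.0003752146737214119
now rail [0.14 0.01 0.05] [[-0.78  0.2  -0.59]
 [ 0.22  0.98  0.04]
 [ 0.58 -0.09 -0.81]] [ 0.27  1.3  -1.18  2.06  2.03  1.47 -0.76]
(0.16, 0.003, 0.055, 0, 0.2) rows 4 each [-0.16  0.02  0.11  0.  ] | at [0.16 0.   0.05] x [-0.78  0.2  -0.59] z [ 0.58 -0.09 -0.81] q [ 0.29  1.3  -1.17  1.99  2.03  1.42 -0.68]
```

>>> {"method": "carry_out", "body": {
  "commands": [
    {"dx": 0,"dy": 0,"dz": 0,"turn": 0}
  ]
}}

```text
time: 35.65
tcp_pos: [0.6165, 0.0348, 0.0546]
tool_rot: [0.572, 2.448, -0.127]
wrist_force: [-2.6, 1.5, -1.9]
gripper_width: -0.0
finger_force: 1.3
```

```bash
python3 -c "
from h import *
st()
a=cap('scene');w=cap('wrist');t=cap('top')
q=lambda I,x,y,ww,h,z:cv2.resize(I[y:y+h,x:x+ww],(int(ww*z),int(h*z)),interpolation=cv2.INTER_CUBIC)
A=q(a['color'],270,160,140,140,2.8);Wi=q(w['color'],0,0,560,420,.7);T=q(t['color'],210,100,140,140,2.8)
H=np.zeros((590,790,3),np.uint8);H[:294,:392]=Wi;H[:392,395:787]=A;H[296:588,:292]=cv2.resize(T,(292,292))
cv2.imwrite('pics/l.png',H[:,:,::-1])"
```

```text
t 35.65 tcp [0.6165 0.0348 0.0546] rail [0.1368 0.0052 0.0546] 
tool axes in rail (cols)
 [[-0.7828  0.2157  0.5831]
 [ 0.1997  0.9751 -0.0926]
 [-0.589   0.044  -0.807 ]] 
q [ 0.2702  1.296  -1.1778  2.0562  2.0334  1.4701 -0.7588] F [-2.8235  0.8498 -1.901 ] g -0.00020491199022227834
```

View pics/l.png

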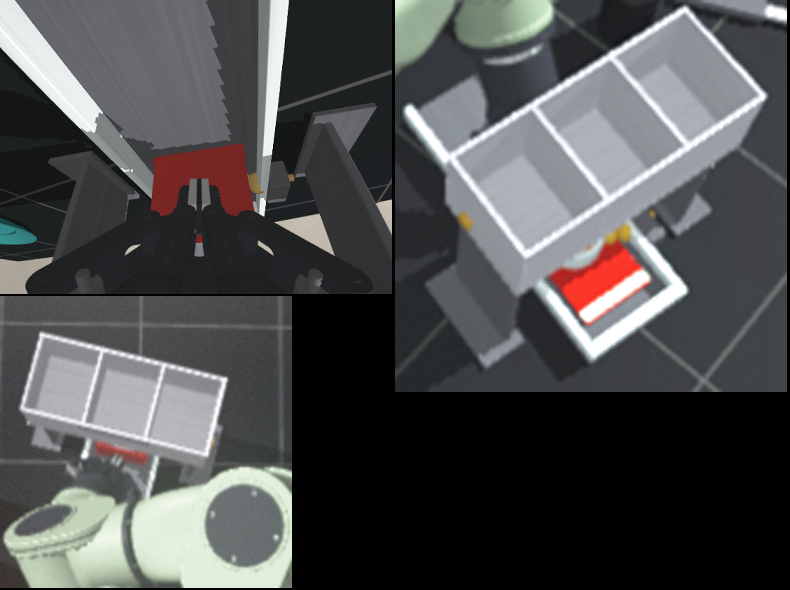

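The last picture shows the red caddy nearly home in the scene crop. Its white nose at (615,297) still has a gap to the end-stop bar, the shaker is inside, and the hand is clear of the bin. Pushing over the catch.

>>> {"method": "carry_out", "body": {
  "commands": [
    {"dx": -0.16,"dy": 0.02,"dz": 0.12,"turn": 0},
    {"dx": -0.16,"dy": 0.02,"dz": 0.12,"turn": 0}
  ]
}}

```text
time: 36.05
tcp_pos: [0.6278, 0.0313, 0.0546]
tool_rot: [0.571, 2.449, -0.126]
wrist_force: [-3.5, 4.5, 0.6]
gripper_width: 0.003
finger_force: 2.2
```

>>> {"method": "carry_out", "body": {
  "commands": [
    {"dx": -0.12,"dy": 0.02,"dz": 0.09,"turn": 0},
    {"dx": 0,"dy": 0,"dz": 0,"turn": 0}
  ]
}}

```text
time: 36.3
tcp_pos: [0.6324, 0.0288, 0.0548]
tool_rot: [0.573, 2.447, -0.128]
wrist_force: [-0.4, 0.2, -0.2]
gripper_width: -0.003
finger_force: 0.0
```

```bash
python3 -c "
from h import *
st()
a=cap('scene');h=cv2.cvtColor(a['color'],cv2.COLOR_RGB2HSV);m=cv2.inRange(h,(0,150,80),(6,255,255));m[:230]=0
n,l,s,c=cv2.connectedComponentsWithStats(m);print(s[1:],c[1:])
# expected far edge of the nose at home: white stripe end touching stop bar inner face (rail x .292)
for j in(.145,.155,.165):print(j,[proj(a,AX.T@np.array([.127+j,y,.02])+[.482,.0605,0]) for y in(-.042,.042)])
v=a['color'][255:285,325:372].astype(int);print(np.where((v.min(2)>200)[:,::1],'W',np.where((v[:,:,0]>150)&(v[:,:,1]<90),'R','.')).tolist() and '\n'.join(''.join(r) for r in np.where(v.min(2)>200,'W',np.where((v[:,:,0]>150)&(v[:,:,1]<90),'R','.'))))"
```

```text
t 36.3 tcp [0.6324 0.0288 0.0548] rail [0.1536 0.0029 0.0548] 
tool axes in rail (cols)
 [[-0.7817  0.2169  0.5841]
 [ 0.2005  0.9748 -0.0937]
 [-0.5902  0.0439 -0.8061]] 
q [ 0.2856  1.2964 -1.1731  2.0072  2.0372  1.439  -0.7058] F [-0.4164  0.0886 -0.208 ] g -0.002791122941218523
[[326 250  35  26 392]] [[344.0663 262.6862]]
0.145 [array([338.0385, 275.8221]), array([360.4559, 259.8532])]
0.155 [array([340.1848, 278.5734]), array([362.6231, 262.5131])]
0.165 [array([342.3423, 281.3391]), array([364.8014, 265.1868])]
.........WW..WWWWWWWW.RRRRRRRRRRR......WWWW....
............WWWWWW...RRRRRRRRRRRRR......WWWW...
..RR.........WW......RRRRRRRRRRRRRR......WWWW..
RRRRR..............RRRRRRRRRRRRRRRRR......WWWW.
.RRRRR............RRRRRRRRRRRRRRRRRR......WWWWW
..RRRRRR........RRRRRRRRRRRRRRRRRRRR.......WWWW
...RRRRRRRRRRRRRRRRRRRRRRRRRRRRRRR..WW......WWW
....RRRRRRRRRRRRRRRRRRRRRRRRRRRRR.WWWWW....WWWW
....RRRRRRRRRRRRRRRRRRRRRRRRRRRR.WWWWWW...WWWWW
W....RRRRRRRRRRRRRRRRRRRRRRRRR..WWWWWWW.WWWWWWW
WWW...RRRRRRRRRRRRRRRRRRRRRRR.WWWWWWWWWWWWWWWWW
WWWW..RRRRRRRRRRRRRRRRRRRRR..WWWWWWWWWWWWWWWWW.
[... 164 characters left out ...]
RRR.WWWWWWWWWWWWWWWWW.......
...WWWW...RRRRRRRRRR..WWWWWWWWWWWWWWWWW........
....WWWW...RRRRRRRR.WWWWWWWWWWWWWWWWWW.........
.....WWWW...RRRRR..WWWWWWWWWWWWWWWWW...........
.....WWWWW..RRRR.WWWWWWWWWWWWWWWWWW............
......WWWW...RR.WWWWWWWWWWWWWWWWW..............
.......WWWW....WWWWWWWWWWWWWWWWW...............
........WWWW...WWWWWWWWWWWWWWWW................
........WWWWW...WWWWWWWWWWWWW..................
.........WWWWW...WWWWWWWWWWW...................
..........WWWW...WWWWWWWWW.....................
...........WWWW.WWWWWWWWW......................
...........WWWWWWWWWWWWW.......................
............WWWWWWWWWW.........................
.............WWWWWWWW..........................
```

The force fell to zero and the nose stripe now meets the end-stop bar, so it has clicked home. Backing off straight out along the rail.

>>> {"method": "carry_out", "body": {
  "commands": [
    {"dx": 0.23,"dy": -0.03,"dz": -0.18,"turn": 0},
    {"dx": 0.46,"dy": -0.06,"dz": -0.36,"turn": 0},
    {"dx": 0.46,"dy": -0.06,"dz": -0.36,"turn": 0},
    {"dx": 0.46,"dy": -0.06,"dz": -0.36,"turn": 0},
    {"dx": 0.46,"dy": -0.06,"dz": -0.36,"turn": 0},
    {"dx": 0,"dy": 0,"dz": 0,"turn": 0},
    {"dx": 0,"dy": 0,"dz": 0,"turn": 0},
    {"dx": 0,"dy": 0,"dz": 0,"turn": 0},
    {"dx": 0,"dy": 0,"dz": 0,"turn": 0}
  ]
}}

```text
time: 37.48
tcp_pos: [0.5576, 0.0554, 0.0569]
tool_rot: [0.573, 2.447, -0.128]
wrist_force: [0.1, 0.2, -0.7]
gripper_width: -0.004
finger_force: 0.0
```

```bash
python3 -c "
from h import *
st()
a=cap('scene');h=cv2.cvtColor(a['color'],cv2.COLOR_RGB2HSV);m=cv2.inRange(h,(0,150,80),(6,255,255));m[:230]=0
n,l,s,c=cv2.connectedComponentsWithStats(m);print('nose red',c[1:])
m=cv2.inRange(h,(8,150,120),(22,255,255));n,l,s,c=cv2.connectedComponentsWithStats(m)
print([ (s[i].tolist(),c[i]) for i in range(1,n) if s[i,4]>15 and 60<c[i][1]<300 and c[i][0]>100])"
```

```text
t 37.475 tcp [0.5576 0.0554 0.0569] rail [0.0748 0.012  0.0569] 
tool axes in rail (cols)
 [[-0.7819  0.2168  0.5839]
 [ 0.2005  0.9749 -0.0935]
 [-0.5899  0.044  -0.8063]] 
q [ 0.1898  1.2972 -1.198   2.2339  1.9953  1.5973 -0.9767] F [ 0.0245  0.2275 -0.6867] g -0.003639742710536567
nose red [[344.0972 262.6726]]
[([316, 130, 19, 17, 160], array([322.7812, 138.5125])), ([315, 153, 15, 5, 23], array([321.913 , 155.6957])), ([349, 241, 5, 11, 29], array([351.    , 245.4828]))]
```

The nose hasn't moved since I backed off, so the latch holds. The wide shaker is exactly where it started, and the robot touches nothing. Handing in.

```bash
python3 -c "
from rig import r
print(r.job_done())"
```

```text
the job is handed in; nothing more can be done
None
```

I stood the slim shaker in the collar, pushed the caddy past the catch until its nose met the end stop (it stayed there after I backed off), left the wide shaker upright where it stood, and handed the job in at about 37 s; the hand-in returned no verdict.

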